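# Fit the wheel's retaining ring with circlip pliers

### The job

Take the circlip pliers from their stand, put both tips into the eyes of the retaining ring that lies on the end of the wheel's axle, spread it and bring it down over the axle's shoulder; without forcing it, press it down against the brass spring washer and hold it there while you let it close all round in the groove. Then put the pliers back upright in the slot of their stand; only the pliers may touch the ring, and leave the hub cap, the grease tin and the tape roll where they are.

Things in the scene. Friction and masses are not known exactly. Their poses are not given: they have to be found in the camera images.
- wheel: trolley wheel lying flat on two 25 mm battens, fixed, its steel stub axle pointing straight up. Blue hub, black tyre 200 mm across, top of the tyre 75 mm above the bench. Origin: on the axle's centre line at bench level, z up. On the axle, above the hub, sits a brass spring washer
- groove (a point): on the axle's centre line at the lower edge of the groove, 95 mm above the bench. The groove, 46 mm across, runs from here up to 101.5 mm (the washer at rest hides its lower 4 mm, so the ring has room only while the washer is held down); above it is the axle's land, 50 mm across, from 101.5 to 108 mm
- shoulder (a point): on the axle's centre line, 108 mm above the bench, where the land ends in a flat square-edged shoulder; above it the thinner nose, 41 mm across, up to 117 mm
- washer (a joint): travel in m of the brass thrust washer, 84 mm across, pushed up by a wave spring: 0 at rest (top face 99 mm above the bench), 0.004 fully down on its stop (95 mm). It takes 8 N to start and 12 N to hold down. The ring comes to rest on it and is pressed down with it through the pliers' tips; let go, it pushes the closed ring up against the groove's upper wall
- circlip: retaining ring of 4 mm round dark spring wire, 46.4 mm inside when closed, about 60 g; it starts lying loose on the shoulder round the nose. Origin: centre of the closed ring at mid-thickness; z along its axis, +x from the centre through the gap: the eyes are at the +x side, the solid back at -x. Unspread it cannot pass the land
- ring_back (a point): middle of the ring's solid back, 25.2 mm to -x of its centre. The back stays round, only the arms give way; so to pass the land the ring must be spread and also shifted towards its back, its origin 2.5 to 5 mm (best 3.5) to the back side of the axle's centre line. Once down, move it forward again by as much, so that the back is in the groove, before it closes
- eye_a (a point): centre of the ring's eye on its +y side: a loop of the wire, hole 7 mm across, 15 mm outside, 4 mm thick. Closed, it lies 29.5 mm to +x and 9.5 mm to +y of the ring's centre; at 0.27 rad 29 mm to +x and 23 mm to +y
- eye_b (a point): the same for the eye on the ring's -y side
- circlip_a (a joint): swing in rad of the ring's +y arm about a point 25.2 mm from the centre, 145 degrees from the gap: 0 closed, growing as the eye is spread; 0.25 or more clears the land. A spring closes it (about 2 N at the eye when closed, 5 N at 0.27 rad)
- circlip_b (a joint): the same for the -y arm
- pliers: external circlip pliers, steel with red grips, 0.18 kg, standing tips down in the stand: squeezing the grips spreads the tips. Origin: the pivot, in the middle of a steel joint block 28 x 36 x 14 mm (x, y, z) that rests on the stand. z up towards the handles; handles and tips move along y; x is across the flat
- grips (a point): midway between the red grips, 67 mm above the pivot. Flat, 20 mm wide (x), leaning outwards to the tops, 92 mm above the pivot; at this height 62 mm over their outsides at rest, 19 mm at the solid stop. Below them, 39 to 44 mm above the pivot, guards jut out 6 mm, on which the fingers can push down. Their spring takes 9 N a side at rest, 12.5 N at the stop, the spread ring 5 N more
- pin_a (a point): on the axis of the pin on the pliers' +y side, 2 mm below its shoulder (level with the middle of the wire when the shoulder rests on an eye). The pin is 4 mm thick, 6 mm long, below a flat shoulder 9 mm across. At rest it is 7.8 mm to +y, 60 mm below the pivot; at the stop 25 mm to +y, 55 mm below; the pin's end is 64 mm below the pivot
- pin_b (a point): the same for the pin on the -y side
- pliers_a (a joint): swing of the pliers' +y lever in rad: 0 at rest (pins 15.6 mm apart), about 0.03 when the pins are 19 mm apart like the closed eyes, 0.30 at the stop (50 mm apart); both levers move alike. From rest to stop the pins sink about 1 mm below the grips; fingers that swing forward as they close carry the pliers down further, so lift meanwhile
- stand: fixed dark wooden block 66 x 96 x 78 mm (x, y, z) that holds the pliers. Origin: centre of its underside. An upright slot 17 x 44 mm (x, y) goes right through its middle
- slot (a point): centre of the slot's mouth, on top of the stand, 78 mm above the bench; the pliers' pivot stands 7 mm above it when they are put away, the pliers' y along the slot's y (either way round)
- hub_cap: loose aluminium hub cap, 68 mm across, 35 mm high; leave it alone. Origin: centre of its underside
- grease_tin: loose tin with a yellow label, 76 mm across, 85 mm high; leave it alone. Origin: centre of its underside
- tape_roll: loose roll of brown packing tape lying flat, 100 mm across, 48 mm high; leave it alone. Origin: centre of its underside
There are look-alikes about, which are no part of the job. Of the things that look like the pliers, the smallest one is meant.

How it is judged:
On the way:
1. both plier tips are in the ring's eyes and hold it spread (value of joint each of circlip_a, circlip_b above 0.18 rad and ((distance between pin_a and eye_a below 0.006 m and distance between pin_b and eye_b below 0.006 m) or (distance between pin_a and eye_b below 0.006 m and distance between pin_b and eye_a below 0.006 m))), for 0.2 s.
At the end, for the whole second after the job is handed in: The ring is closed (each arm within 0.06 rad) and level in the groove, its centre within 2 mm of the axle's centre line and 1.5 to 5.8 mm above the groove's lower edge; the pliers stand at rest, upright in the stand's slot with the joint block down on the stand (horizontal distance between circlip and groove below 0.002 m and z of circlip in the frame of groove between 0.0015 and 0.0058 m and angle between circlip's own z axis and vertical below 0.07 rad and value of joint each of circlip_a, circlip_b below 0.06 rad and linear speed of each of circlip, pliers below 0.02 m/s and horizontal distance between pliers and slot below 0.015 m and z of pliers in the frame of slot between 0.003 and 0.012 m and angle between pliers's own z axis and vertical below 0.12 rad); the robot touches nothing.
It fails at once if the hub cap is shifted by more than 20 mm (distance of hub_cap from where it was at the start of the episode above 0.02 m).
It fails at once if the grease tin is shifted by more than 20 mm (distance of grease_tin from where it was at the start of the episode above 0.02 m).
It fails at once if the tape roll is shifted by more than 20 mm (distance of tape_roll from where it was at the start of the episode above 0.02 m).
It fails at once if the gripper itself pushes or grasps the ring (contact force between the fingers and circlip above 2 N).
It fails at once if the ring is pressed on the wheel with more than 40 N (contact force between circlip and wheel above 40 N).
It also fails if it takes over 67 s, if anything falls off the work surface, if the arm or the gripper's body presses on something with over 40 N, if the wrist force passes 120 N, or if a joint passes its speed limit or range.

### The arm

A 6-joint arm with a two-finger parallel gripper is mounted at the origin on the work surface. World frame = base frame: x ahead of the robot, y to its left, z up, the work surface at z = 0. Lengths are in m, angles in rad, forces in N, time in s.
With the tool pointing down it reaches from about 0.225 to 0.725 m from the base axis. Payload 3.1 kg.
Tool frame: the origin (TCP) lies between the finger pads; the fingertips stand 17 mm ahead of it and the grasp point (between the pads) lies 2 mm behind it; z points along the fingers, x is the direction in which the jaws open and shut, and the axes are right-handed (so a half turn about z gives the same grasp; the last joint's range is limited). The gripper opens to 85 mm and grips with 20 to 120 N. Pads are 22 mm wide; open, the fingers measure 114 mm over their backs; the gripper's body (76 mm by 85 mm) begins 54 mm behind the grasp point. The pads swing forward as they close: fully open they stand 13 mm farther back than shut.
Start: joints at [-0.128, 0.048, 0.099, 1.622, 0, 1.443], TCP at [0.525, -0, 0.211] pointing down, gripper open.
Joint ranges: [-2.91, 2.91], [-0.99, 1.94], [-1.21, 1.42], [-2.12, 2.29], [-1.49, 1.47], [-3.14, 3.14]. Speed limits (rad/s): [2.79, 2.79, 3.14, 3.14, 3.14, 3.14].

### API

Orientations are given as a unit quaternion [x, y, z, w].
In Python, from bench import * gives the robot as it stands.
- The arm moves only by the tool jog_arm, never from a script. Its argument "plan" is a list of rows, each an object of numbers: "tx", "ty", "tz": the shift along the world's x, y, z in units of 150 mm (1.0 is 150 mm); "wx", "wy", "wz": the turn, a rotation vector about the world's x, y, z in units of 90 degrees (1.0 is 90 degrees). In form: [{"tx": .., "ty": .., "tz": .., "wx": .., "wy": .., "wz": ..}, ...]. A call has 1 to 8 rows; each row is the pose to reach, as a shift and turn from the pose commanded when the call began; what a row does not reach only later rows make up. A row lasts 1/12 s, in which the tool goes at most 41.7 mm and 7.16 degrees, less where a joint would pass 70% of its speed; a pose out of reach is approached as far as the arm can. A call with a number of a shift or a turn outside -1 to 1 is refused whole. A call with a gripper value outside its range is refused whole. "claw" is the opening, from -1 (shut) to 1 (fully open), set as the call begins (left out, the last holds). The fingers move at their own pace and stop on an object; the grip force is fixed at half the most. Time passes only in rows, so rows that repeat a pose let the fingers close. It gives the time, the measured TCP pose, the force and the opening at its end, in the units of the state.
- sense(): the state, without advancing time (a new reading comes with each control period).
- camera(name): name is "scene" or "side" or "wrist"; returns a dict with "img" (480x640x3 uint8, red, green, blue), "range_z" (480x640 float32, m along the optical axis (not along the pixel's ray), 0 where there is no reading), "intrinsics" (3x3 intrinsics, pixels), "rvec" (rotation vector, rad) and "tvec" (3), from world to camera coordinates, as OpenCV has them; the wrist camera has in their place "T_tool_cam" (4x4, takes a point from camera to tool coordinates, whose origin is the TCP and whose axes are the tool frame's). Camera axes: x right, y down, z forward; pixel columns grow to the right and rows downward; lengths in m; the calibration is good to about 2 mm. A picture is of the moment at which its call begins: read the wrist's pose just before it.
- hand_in(): hands the job in, once; it reports no verdict.
The state is a dict: "time": time; "joint_positions": joint angles; "joint_vel": joint speeds; "joint_efforts": joint torques, N m; "eef_pos": TCP position; "ee_rot": TCP orientation; "contact_force": force on the tool from outside, world axes, zero at the start; "ft_torque": the same for the moment, N m; "finger_gap": finger opening in m.
Only numpy, scipy, OpenCV 4.12 (cv2) and the standard library are available. Lean on these libraries where they do the work, as an engineer would, in place of code of your own. Each camera call takes 0.05 s, during which the arm holds its last target. There are 200 camera calls.

## Working session

There is one attempt and no reset: what is moved stays moved. The work goes in short steps, Python scripts to look and compute and a tool call to move; the robot and the scene stay as the last step left them, time stands still between calls to the robot, and variables do not carry over. Pictures are saved under pics/ and viewed, about 8 in all and at most 12, crops included, and the job is handed in when it is done.

Besides the shell and the picture viewer there is one more tool, called by a JSON object that holds its "op" and its "data". jog_arm: Moves the arm, as the interface text tells. Shifts and turns lie within -1 to 1; 1 stands for 150 mm of shift or 90 degrees of turn. Its arguments: {"type":"object","properties":{"plan":{"type":"array","items":{"type":"object","properties":{"tx":{"type":"number"},"ty":{"type":"number"},"tz":{"type":"number"},"wx":{"type":"number"},"wy":{"type":"number"},"wz":{"type":"number"}}}},"claw":{"type":"number"}},"required":["plan"]}

```bash
mkdir -p pics
cat > h.py <<'E'
from bench import *
import numpy as np, cv2
from scipy.spatial.transform import Rotation as R
def snap(name):
    s=sense(); c=camera(name); K=c["intrinsics"]
    if name=="wrist":
        T=np.eye(4);T[:3,:3]=R.from_quat(s["ee_rot"]).as_matrix();T[:3,3]=s["eef_pos"]
        T=T@c["T_tool_cam"]
    else:
        Rm=cv2.Rodrigues(np.array(c["rvec"]))[0];T=np.eye(4);T[:3,:3]=Rm.T;T[:3,3]=-Rm.T@np.ravel(c["tvec"])
    d=dict(img=c["img"],z=c["range_z"],K=np.array(K),T=T); return d
def save(d,fn): 
    cv2.imwrite(fn,cv2.cvtColor(d["img"],cv2.COLOR_RGB2BGR)); np.savez(fn.replace('.png','.npz'),**d)
def load(fn): return dict(np.load(fn))
def ray(d,u,v):
    p=np.linalg.inv(d["K"])@[u,v,1]; return d["T"][:3,3],d["T"][:3,:3]@p
def onplane(d,u,v,h):
    o,r=ray(d,u,v); return o+r*(h-o[2])/r[2]
def pt(d,u,v):
    o,r=ray(d,u,v); return o+r*d["z"][int(v),int(u)]
def cloud(d):
    v,u=np.mgrid[:480,:640]; p=np.stack([u,v,np.ones_like(u)],-1)@np.linalg.inv(d["K"]).T
    return (p*d["z"][...,None])@d["T"][:3,:3].T+d["T"][:3,3]
def proj(d,P):
    q=np.linalg.inv(d["T"])@np.append(P,1); q=d["K"]@q[:3]; return q[:2]/q[2]
E
python3 - <<'E'
from h import *
s=sense();print(s)
for n in("scene","side","wrist"):
    d=snap(n);save(d,f"pics/{n}0.png");print(n,d["T"].round(3).tolist(),d["K"][0,0])
E
```

```text
{'time': 0.0, 'joint_positions': array([-1.27812352e-01,  4.87223868e-02,  9.75577758e-02,  1.62201016e+00,
       -2.01136421e-05,  1.44298953e+00]), 'joint_vel': array([-1.17078275e-03,  2.07113872e-03, -3.49429245e-04, -5.23952778e-05,
        3.55812828e-04,  1.65820716e-03]), 'joint_efforts': array([ 2.96208136e-04, -3.38780022e+01,  3.20016932e+01,  2.03766406e-02,
       -2.11149008e-04,  6.20949692e-06]), 'eef_pos': array([5.24322001e-01, 6.12310016e-05, 2.09811905e-01]), 'ee_rot': array([ 9.99999293e-01, -2.76662456e-06, -1.18080387e-03, -1.41605691e-04]), 'contact_force': array([-1.16327261,  0.08927917,  0.19446969]), 'ft_torque': array([0.00889373, 0.01960884, 0.01435535]), 'finger_gap': 0.08543332366821478}
scene [[-0.833, 0.296, -0.468, 1.027], [0.553, 0.46, -0.695, 0.713], [0.01, -0.838, -0.546, 0.711], [0.0, 0.0, 0.0, 1.0]] 558.3045189610433
side [[-0.991, -0.095, 0.089, 0.453], [-0.13, 0.767, -0.628, 0.435], [-0.009, -0.635, -0.773, 0.697], [0.0, 0.0, 0.0, 1.0]] 433.014467116143
wrist [[1.0, 0.0, -0.002, 0.524], [-0.001, -0.946, -0.323, 0.082], [-0.002, 0.323, -0.946, 0.373], [0.0, 0.0, 0.0, 1.0]] 405.1212628074458
```

View pics/scene0.png

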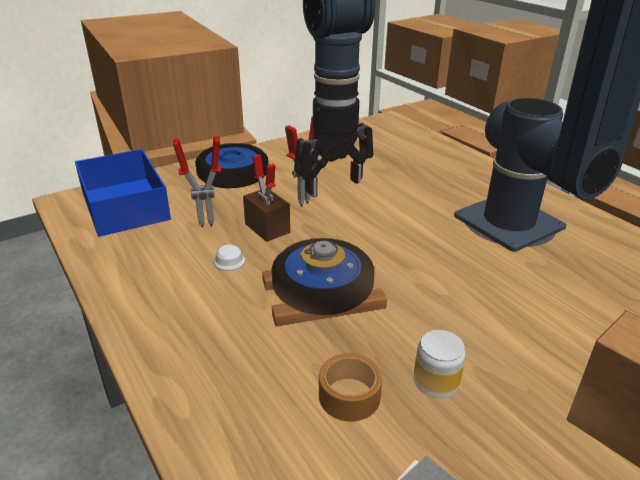

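View pics/side0.png

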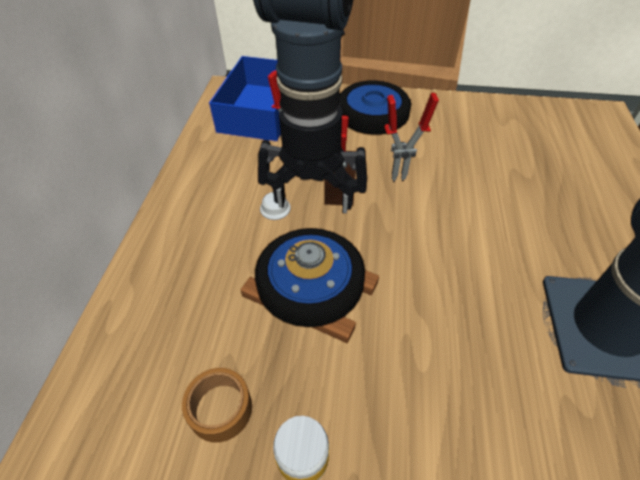

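The scene view shows the pliers in the dark stand at (266,200). The wheel is at (323,270) with its axle at (322,248), and two larger look-alike pliers stand at (200,190) and (302,160). The tin is at (440,362) and the tape at (350,387), both clear. I'll measure the wheel and stand from the depth and look closer at the ring.

Run:
```python
from h import *
a=load("pics/scene0.npz");b=load("pics/side0.npz")
for n,d in(("scene",a),("side",b)):
    P=cloud(d).reshape(-1,3);C=d["img"].reshape(-1,3).astype(int)
    ok=d["z"].ravel()>0
    # stand top: dark brown z~78mm
    print(n,'wheel ctr guess',pt(d,*( (322,246) if n=="scene" else (308,254))))
    c=pt(d,*( (322,246) if n=="scene" else (308,254)))
    m=ok&(np.hypot(*(P-c)[:,:2].T)<.14)
    bl=m&(C[:,2]>C[:,0]+50)&(C[:,2]>80)&(P[:,2]>.04)
    q=P[bl];print('blue',len(q),q.min(0),q.max(0))
    t=m&(abs(P[:,2]-.117)<.003)&(np.hypot(*(P-c)[:,:2].T)<.04);q=P[t];print('nose',len(q),q.mean(0),(q.min(0)+q.max(0))/2)
    if n=="scene": sel=pt(d,262,212)
    print('stand px',sel)
    m=ok&(np.hypot(*(P-sel)[:,:2].T)<.09)&(abs(P[:,2]-.078)<.003)&(C.max(1)<110); q=P[m]
    if len(q): print('standtop',len(q),q.min(0),q.max(0),cv2.minAreaRect(q[:,:2].astype(np.float32)))
    m=ok&(np.hypot(*(P-sel)[:,:2].T)<.09)&(C[:,0]>150)&(C[:,1]<70)&(P[:,2]>.1); q=P[m]
    if len(q): print('red',len(q),q.min(0),q.max(0))
w=[cv2.resize(a["img"][130:250,235:335],None,fx=4,fy=4,interpolation=2)[:480],cv2.resize(a["img"][225:305,270:380],None,fx=3.6,fy=6,interpolation=2)]
w[1]=cv2.resize(a["img"][230:310,280:360],(480,480),interpolation=2)[:, :]
im=np.hstack([w[0][:, :400],w[1][:,:400]]);cv2.imwrite("pics/c1.png",im[...,::-1])
```

```text
scene wheel ctr guess [ 0.53964673 -0.01136609  0.12046425]
blue 1494 [ 0.46226689 -0.08764877  0.06743257] [0.60940593 0.060222   0.08638032]
nose 235 [ 0.53954084 -0.010313    0.11726568] [ 0.54104405 -0.01128896  0.11700339]
stand px [ 0.53871109 -0.25490348  0.07346099]
standtop 379 [ 0.47334292 -0.33899158  0.07501296] [ 0.54732686 -0.24015028  0.08099004] ((0.5095894932746887, -0.29013723134994507), (0.06944788247346878, 0.09814842790365219), 4.6283159255981445)
red 54 [ 0.49962561 -0.32489034  0.12555844] [ 0.51775269 -0.25515197  0.17982648]
side wheel ctr guess [ 0.53589355 -0.00818455  0.11707555]
blue 2712 [ 0.46118156 -0.08941735  0.06625498] [0.60991994 0.06086342 0.46986415]
nose 314 [ 0.53559655 -0.01156     0.11626133] [ 0.53521564 -0.01193295  0.1167616 ]
stand px [ 0.53871109 -0.25490348  0.07346099]
standtop 85 [ 0.47526373 -0.29527733  0.0750663 ] [ 0.51868447 -0.2476742   0.0800288 ] ((0.4916501045227051, -0.2736179232597351), (0.04039059951901436, 0.04377547279000282), 72.10520935058594)
red 24 [ 0.49885814 -0.3262585   0.1370797 ] [ 0.50868746 -0.26044309  0.17716691]
```

View pics/wrist0.png

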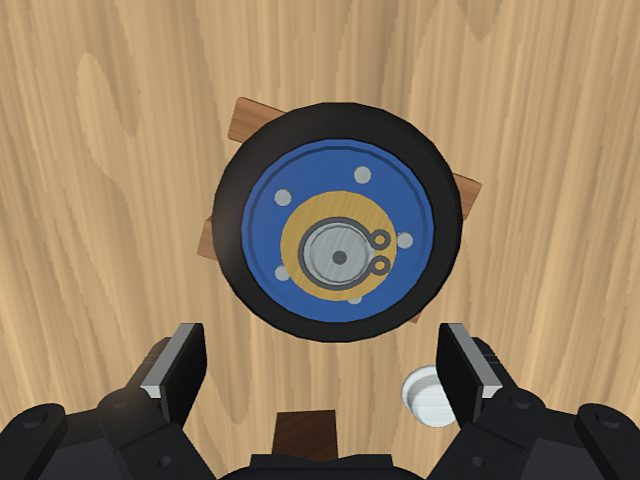

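The wrist view shows the ring with its gap towards +x. The eyes are at about (380,240) and (380,265), and the nose centre is at (340,257). The stand is at the bottom.

Run:
```python
from h import *
d=load("pics/wrist0.npz")
for u,v,h in((340,257,.117),(380,239,.112),(380,265,.112),(307,255,.112)): print(onplane(d,u,v,h).round(4),pt(d,u,v).round(4))
P=cloud(d);m=(abs(P[...,2]-.117)<.003);m[:200]=0;m[320:]=0
q=P[m];print(len(q),q.mean(0),(q.min(0)+q.max(0))/2)
g=P[280:,:];
print(pt(d,300,440),pt(d,279,412),pt(d,335,411))
im=cv2.resize(d["img"][210:300,285:405],(800,600),interpolation=2);cv2.imwrite("pics/c2.png",im[...,::-1])
```

```text
[ 0.5366 -0.0152  0.117 ] [ 0.5365 -0.0148  0.1181]
[ 0.5638 -0.0041  0.112 ] [ 0.5657 -0.0082  0.0995]
[ 0.5647 -0.0231  0.112 ] [ 0.5666 -0.0281  0.0994]
[ 0.5141 -0.0157  0.112 ] [ 0.514  -0.0169  0.1087]
2587 [ 0.53558596 -0.01378307  0.11718351] [ 0.54188103 -0.01449841  0.11692824]
[ 0.50177448 -0.24466838  0.04362556] [ 4.75628940e-01 -2.47796641e-01 -1.37581980e-04] [0.52434314 0.08195207 0.37333794]
```

View pics/c2.png

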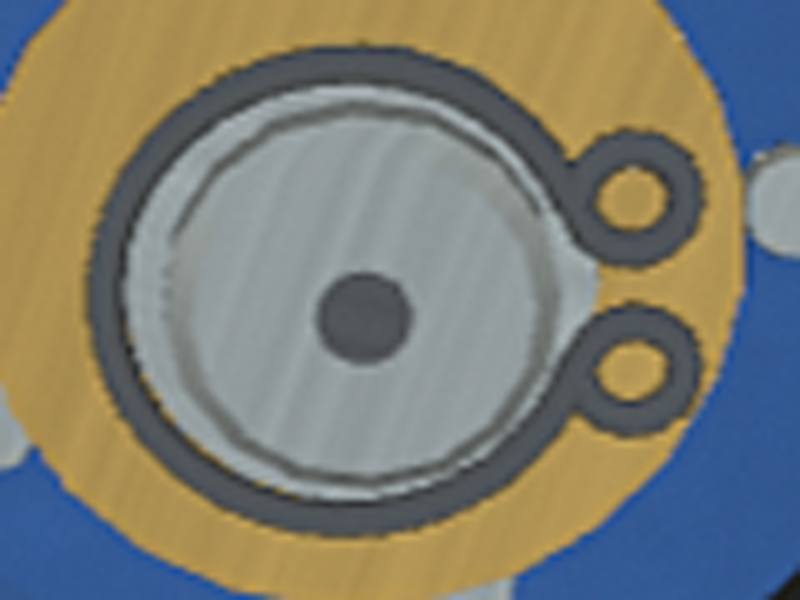

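{"op": "jog_arm", "data": {"plan": [{"ty": -0.2, "tz": 0.6, "wz": 0.08}, {"ty": -0.4, "tz": 0.8, "wz": 0.16}, {"ty": -0.6, "tz": 0.85, "wz": 0.24}, {"ty": -0.8, "tz": 0.85, "wz": 0.32}, {"ty": -1.0, "tz": 0.85, "wz": 0.4}, {"ty": -1.0, "tz": 0.85, "wz": 0.48}, {"ty": -1.0, "tz": 0.85, "wz": 0.56}, {"ty": -1.0, "tz": 0.85, "wz": 0.62}], "claw": 1}}

```text
invalid input at $.plan[0]: expected keys tx, ty, tz, wx, wy, wz
```

{"op": "jog_arm", "data": {"plan": [{"ty": -0.2, "wz": 0.08}, {"ty": -0.4, "wz": 0.16}, {"ty": -0.6, "wz": 0.24}, {"ty": -0.8, "wz": 0.32}, {"ty": -0.9, "tx": -0.15, "wz": 0.4}, {"ty": -0.9, "tx": -0.15, "wz": 0.43}, {"ty": -0.9, "tx": -0.15, "wz": 0.43}]}}

```text
invalid input at $.plan[0]: expected keys tx, ty, tz, wx, wy, wz
```

The crop confirms the eyes at (379.8,239.7) and (379.8,265.5) and the nose at (339.8,257.7), with the gap along about +x. The moves were refused because every row needs all six keys, so I'm sending them again.

{"op": "jog_arm", "data": {"plan": [{"tx": 0, "ty": -0.2, "tz": 0.3, "wx": 0, "wy": 0, "wz": 0.08}, {"tx": 0, "ty": -0.45, "tz": 0.6, "wx": 0, "wy": 0, "wz": 0.16}, {"tx": 0, "ty": -0.7, "tz": 0.6, "wx": 0, "wy": 0, "wz": 0.24}, {"tx": 0, "ty": -0.95, "tz": 0.6, "wx": 0, "wy": 0, "wz": 0.32}, {"tx": 0, "ty": -1, "tz": 0.6, "wx": 0, "wy": 0, "wz": 0.4}, {"tx": 0, "ty": -1, "tz": 0.6, "wx": 0, "wy": 0, "wz": 0.48}, {"tx": 0, "ty": -1, "tz": 0.6, "wx": 0, "wy": 0, "wz": 0.56}, {"tx": 0, "ty": -1, "tz": 0.6, "wx": 0, "wy": 0, "wz": 0.6}], "claw": 1}}

```text
time: 0.82
eef_pos: [0.5248, -0.151, 0.3005]
ee_rot: [0.89, 0.456, -0.0, -0.0]
contact_force: [-0.1, 0.2, -0.1]
finger_gap: 0.0855
```

{"op": "jog_arm", "data": {"plan": [{"tx": 0, "ty": -0.2, "tz": 0, "wx": 0, "wy": 0, "wz": 0.08}, {"tx": 0, "ty": -0.45, "tz": 0, "wx": 0, "wy": 0, "wz": 0.16}, {"tx": -0.12, "ty": -0.7, "tz": 0, "wx": 0, "wy": 0, "wz": 0.24}, {"tx": -0.12, "ty": -0.96, "tz": 0, "wx": 0, "wy": 0, "wz": 0.32}, {"tx": -0.12, "ty": -0.96, "tz": 0, "wx": 0, "wy": 0, "wz": 0.4}, {"tx": -0.12, "ty": -0.96, "tz": 0, "wx": 0, "wy": 0, "wz": 0.45}, {"tx": -0.12, "ty": -0.96, "tz": 0, "wx": 0, "wy": 0, "wz": 0.45}]}}

```text
time: 1.4
eef_pos: [0.5065, -0.295, 0.2999]
ee_rot: [0.679, 0.734, -0.0, -0.001]
contact_force: [-1.1, -0.4, -0.1]
finger_gap: 0.0856
```

Run:
```python
from h import *
s=sense();print(s["time"],s["eef_pos"],R.from_quat(s["ee_rot"]).as_matrix().round(3).tolist(),s["joint_positions"].round(2),s["finger_gap"])
d=snap("wrist");save(d,"pics/wrist1.png")
P=cloud(d).reshape(-1,3);C=d["img"].reshape(-1,3).astype(int);ok=d["z"].ravel()>0
m=ok&(np.hypot(P[:,0]-.506,P[:,1]+.294)<.08)
q=P[m&(abs(P[:,2]-.078)<.003)];print('top',len(q),cv2.minAreaRect(q[:,:2].astype(np.float32)))
r=P[m&(C[:,0]>120)&(C[:,1]<70)&(P[:,2]>.11)&(P[:,2]<.19)]
for sg in(1,-1):
    t=r[(r[:,1]+.294)*sg>0];print('red',len(t),t.mean(0),t.min(0),t.max(0))
```

```text
1.4 [ 0.50645268 -0.29495919  0.29992015] [[-0.078, 0.997, -0.002], [0.997, 0.078, 0.001], [0.001, -0.001, -1.0]] [-0.64  0.26  0.52  1.83  0.   -0.72] 0.08560246428282392
top 4070 ((0.5094856023788452, -0.29330915212631226), (0.06658613681793213, 0.09625145047903061), 3.4301836490631104)
red 263 [ 0.50529462 -0.26611602  0.16851658] [ 0.49784401 -0.27800138  0.1255648 ] [ 0.51674979 -0.26134816  0.17962897]
red 494 [ 0.50829157 -0.32211218  0.16180837] [ 0.49934333 -0.32888795  0.12571854] [ 0.51895323 -0.31382606  0.17904888]
```

View pics/wrist1.png

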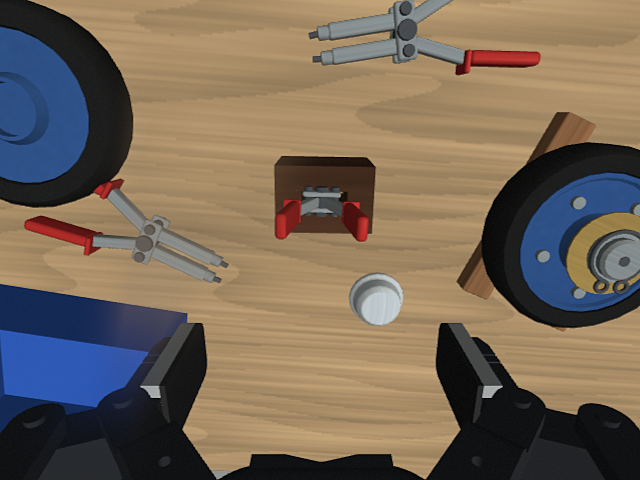

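The wrist view shows the stand's top centred near (325,195). The red grips are at (288,220) and (356,222), the right small pliers, and both levers are clear of the fingers. Before descending I'll use the depth to check how far the fingertips reach.

Run:
```python
from h import *
d=load("pics/wrist1.npz");P=cloud(d);z=.29992
Q=P-[.50645,-.29496,z]
tx=Q@[-.078,.997,0];ty=Q@[.997,.078,0];tz=-Q[...,2]
for (r0,r1,c0,c1) in((320,480,100,215),(320,480,430,540)):
    s=(slice(r0,r1),slice(c0,c1)); m=(d["z"][s]>0)&(tz[s]<.06)&(tz[s]>-.03)
    print(m.sum(),'tz',np.percentile(tz[s][m],[50,90,98,100]).round(4)); t=m&(tz[s]>np.percentile(tz[s][m],98)-.004); print('tip x',tx[s][t].min(),tx[s][t].max(),'y',ty[s][t].min(),ty[s][t].max())
```

```text
Traceback (most recent call last):
IndexError: index -1 is out of bounds for axis 0 with size 0
```

{"op": "jog_arm", "data": {"plan": [{"tx": 0.017, "ty": 0.005, "tz": -0.2, "wx": 0, "wy": 0, "wz": -0.012}, {"tx": 0.017, "ty": 0.005, "tz": -0.4, "wx": 0, "wy": 0, "wz": -0.012}, {"tx": 0.017, "ty": 0.005, "tz": -0.55, "wx": 0, "wy": 0, "wz": -0.012}, {"tx": 0.017, "ty": 0.005, "tz": -0.6, "wx": 0, "wy": 0, "wz": -0.012}, {"tx": 0.017, "ty": 0.005, "tz": -0.6, "wx": 0, "wy": 0, "wz": -0.012}]}}

```text
time: 1.87
eef_pos: [0.5083, -0.2916, 0.2081]
ee_rot: [0.686, 0.728, -0.0, -0.003]
contact_force: [-0.2, 0.2, -0.1]
finger_gap: 0.0854
```

Run:
```python
from h import *
for f in("scene0","side0"):
    d=load(f"pics/{f}.npz");P=cloud(d).reshape(-1,3);ok=d["z"].ravel()>0
    for s in(-1,1):
        m=ok&(abs(P[:,0]-.524-s*.047)<.025)&(abs(P[:,1])<.03)&(P[:,2]>.13)&(P[:,2]<.3);q=P[m];print(f,s,len(q),q.min(0).round(4), np.percentile(q[:,2],[1,5]).round(4))
s=sense();print(s["eef_pos"])
for n in("scene","side"):
    d=snap(n);save(d,f"pics/{n}1.png");P=cloud(d).reshape(-1,3);ok=d["z"].ravel()>0
    m=ok&(abs(P[:,0]-.508)<.013)&(abs(abs(P[:,1]+.292)-.05)<.02)&(P[:,2]>.13)&(P[:,2]<.3);q=P[m];print(n,len(q),np.sort(q[:,2])[:20].round(4))
d=load("pics/scene1.npz");cv2.imwrite("pics/c3.png",cv2.resize(d["img"][80:240,180:340],(600,600),interpolation=2)[...,::-1])
```

```text
scene0 -1 374 [ 0.4534 -0.0133  0.2445] [0.2464 0.25  ]
scene0 1 357 [ 0.5603 -0.0095  0.2447] [0.2463 0.2521]
side0 -1 461 [ 0.452  -0.0102  0.2438] [0.2473 0.253 ]
side0 1 493 [ 0.5603 -0.012   0.2433] [0.2464 0.2505]
[ 0.508259   -0.29159558  0.2080678 ]
scene 508 [0.1315 0.1531 0.1541 0.1582 0.1602 0.1606 0.1607 0.1618 0.1627 0.1631
 0.1638 0.1638 0.164  0.1645 0.1645 0.1647 0.1653 0.1657 0.1661 0.1668]
side 334 [0.1516 0.1519 0.1529 0.1549 0.1554 0.1563 0.1567 0.157  0.1581 0.1583
 0.1593 0.1596 0.1598 0.1599 0.1601 0.1602 0.1612 0.1614 0.1618 0.162 ]
```

View pics/c3.png

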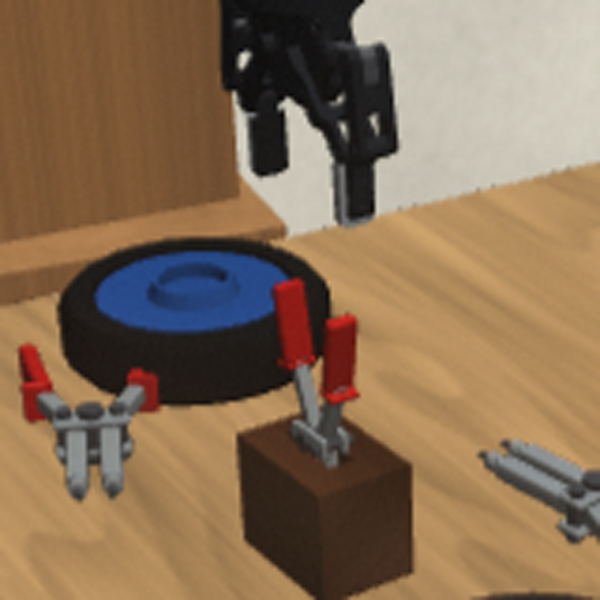

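The crop shows the fingertips well above the grips, at (270,170) and (355,220). Depth from both fixed cameras and the wrist view puts the open tips about 35 mm behind the TCP, not the 4 mm ahead that the text implies. I'll trust the measurement and verify it halfway down.

{"op": "jog_arm", "data": {"plan": [{"tx": 0.004, "ty": -0.014, "tz": -0.2, "wx": 0, "wy": 0, "wz": 0}, {"tx": 0.004, "ty": -0.014, "tz": -0.4, "wx": 0, "wy": 0, "wz": 0}, {"tx": 0.004, "ty": -0.014, "tz": -0.4, "wx": 0, "wy": 0, "wz": 0}, {"tx": 0.004, "ty": -0.014, "tz": -0.4, "wx": 0, "wy": 0, "wz": 0}]}}

```text
time: 2.3
eef_pos: [0.5095, -0.2947, 0.1508]
ee_rot: [0.686, 0.728, -0.0, -0.001]
contact_force: [0.4, -0.4, 0.6]
finger_gap: 0.0852
```

```bash
cat >> h.py <<'E'
def tips(tag):
    s=sense();e=s["eef_pos"];print(round(s["time"],2),e.round(4),s["contact_force"].round(1),round(s["finger_gap"],4))
    ax=R.from_quat(s["ee_rot"]).as_matrix()[:,0]; print('yaw',np.degrees(np.arctan2(-ax[0],ax[1])).round(2))
    for n in("scene","side"):
        d=snap(n);save(d,f"pics/{n}{tag}.png");P=cloud(d).reshape(-1,3);C=d["img"].reshape(-1,3).astype(int);ok=d["z"].ravel()>0
        t=(P-e)@ax
        for sg in(1,-1):
            m=ok&(abs(sg*t-s["finger_gap"]/2-.008)<.014)&(abs(P[:,0]-e[0])<.016)&(abs(P[:,2]-e[2]-.04)<.06)&(C.max(1)<75);q=P[m]
            if len(q)>5: print(n,sg,len(q),'lowest dark z-tcp',(np.sort(q[:,2])[[0,3,8]]-e[2]).round(4))
    return s
E
python3 -c "
from h import *
s=tips('2')"
```

```text
2.3 [ 0.5095 -0.2947  0.1508] [ 0.4 -0.4  0.6] 0.0852
yaw 3.4
scene 1 191 lowest dark z-tcp [0.0383 0.041  0.0438]
scene -1 222 lowest dark z-tcp [0.0338 0.0368 0.0387]
side 1 123 lowest dark z-tcp [0.0423 0.0455 0.0468]
```

{"op": "jog_arm", "data": {"plan": [{"tx": 0, "ty": 0.002, "tz": -0.15, "wx": 0, "wy": 0, "wz": 0}, {"tx": 0, "ty": 0.002, "tz": -0.27, "wx": 0, "wy": 0, "wz": 0}, {"tx": 0, "ty": 0.002, "tz": -0.27, "wx": 0, "wy": 0, "wz": 0}, {"tx": 0, "ty": 0.002, "tz": -0.27, "wx": 0, "wy": 0, "wz": 0}], "claw": 1}}

```text
time: 2.73
eef_pos: [0.5109, -0.2956, 0.1125]
ee_rot: [0.686, 0.728, 0.0, 0.001]
contact_force: [-0.3, -1.1, 0.4]
finger_gap: 0.0852
```

{"op": "jog_arm", "data": {"plan": [{"tx": 0, "ty": 0, "tz": 0, "wx": 0, "wy": 0, "wz": 0}, {"tx": 0, "ty": 0, "tz": 0, "wx": 0, "wy": 0, "wz": 0}, {"tx": 0, "ty": 0, "tz": 0, "wx": 0, "wy": 0, "wz": 0}], "claw": 0.6}}

```text
time: 2.98
eef_pos: [0.5119, -0.296, 0.1142]
ee_rot: [0.686, 0.728, 0.001, 0.003]
contact_force: [0.0, 2.1, 5.7]
finger_gap: 0.0684
```

```bash
python3 -c "
from h import *
s=tips('3')
d=snap('wrist');save(d,'pics/wrist3.png')
a=load('pics/scene3.npz');b=load('pics/side3.npz')
u=proj(a,s['eef_pos']+[0,0,.02]).astype(int);v=proj(b,s['eef_pos']+[0,0,.02]).astype(int);print(u,v)
f=lambda im,c,w=50:cv2.resize(im[max(c[1]-w,0):c[1]+w,c[0]-w:c[0]+w],(400,400),interpolation=2)
im=np.hstack([f(a['img'],u),f(b['img'],v)]);cv2.imwrite('pics/c4.png',im[...,::-1])
"
```

```text
2.98 [ 0.5119 -0.296   0.1142] [0.  2.1 5.7] 0.0684
yaw 3.43
scene 1 209 lowest dark z-tcp [0.0334 0.0355 0.0384]
scene -1 161 lowest dark z-tcp [0.0314 0.0338 0.0349]
side 1 115 lowest dark z-tcp [0.0326 0.0354 0.038 ]
[262 177] [339 141]
```

View pics/c4.png

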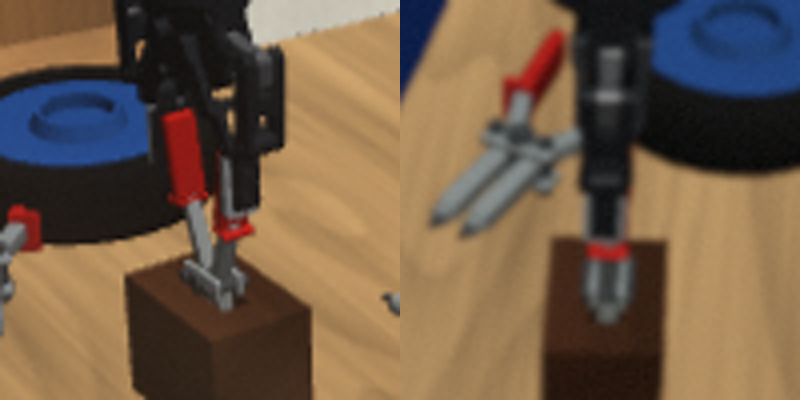

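The crops show both fingers astride the red grips, with the tips about 10 mm above the guards. I'll open a little, go down, then close onto the grips.

{"op": "jog_arm", "data": {"plan": [{"tx": -0.01, "ty": 0.007, "tz": 0, "wx": 0, "wy": 0, "wz": 0}, {"tx": -0.01, "ty": 0.007, "tz": -0.03, "wx": 0, "wy": 0, "wz": 0}, {"tx": -0.01, "ty": 0.007, "tz": -0.065, "wx": 0, "wy": 0, "wz": 0}, {"tx": -0.01, "ty": 0.007, "tz": -0.065, "wx": 0, "wy": 0, "wz": 0}], "claw": 0.8}}

```text
time: 3.47
eef_pos: [0.5077, -0.2934, 0.0988]
ee_rot: [0.686, 0.728, -0.0, -0.001]
contact_force: [0.5, -0.1, -1.3]
finger_gap: 0.0771
```

{"op": "jog_arm", "data": {"plan": [{"tx": 0, "ty": 0, "tz": 0, "wx": 0, "wy": 0, "wz": 0}, {"tx": 0, "ty": 0, "tz": 0, "wx": 0, "wy": 0, "wz": 0}, {"tx": 0, "ty": 0, "tz": 0, "wx": 0, "wy": 0, "wz": 0}, {"tx": 0, "ty": 0, "tz": 0, "wx": 0, "wy": 0, "wz": 0}, {"tx": 0, "ty": 0, "tz": 0, "wx": 0, "wy": 0, "wz": 0}], "claw": 0.36}}

```text
time: 3.88
eef_pos: [0.5098, -0.2945, 0.1033]
ee_rot: [0.686, 0.728, 0.001, 0.002]
contact_force: [-0.9, 0.7, 8.2]
finger_gap: 0.058
```

```bash
cat >> h.py <<'E'
def pair(tag,dz,fn,w=50):
    s=sense();a=load(f'pics/scene{tag}.npz');b=load(f'pics/side{tag}.npz');o=[]
    for d in(a,b):
        c=proj(d,s['eef_pos']+[0,0,dz]).astype(int);o.append(cv2.resize(d['img'][max(c[1]-w,0):c[1]+w,c[0]-w:c[0]+w],(400,400),interpolation=2));print(c)
    cv2.imwrite(fn,np.hstack(o)[...,::-1])
E
python3 -c "
from h import *
s=tips('4');pair('4',.02,'pics/c5.png',40)"
```

```text
3.88 [ 0.5098 -0.2945  0.1033] [-0.9  0.7  8.2] 0.058
yaw 3.43
scene 1 197 lowest dark z-tcp [-0.02    0.0322  0.035 ]
scene -1 109 lowest dark z-tcp [0.0293 0.0329 0.0371]
side 1 99 lowest dark z-tcp [0.0249 0.0283 0.0346]
[263 181]
[340 146]
```

View pics/c5.png

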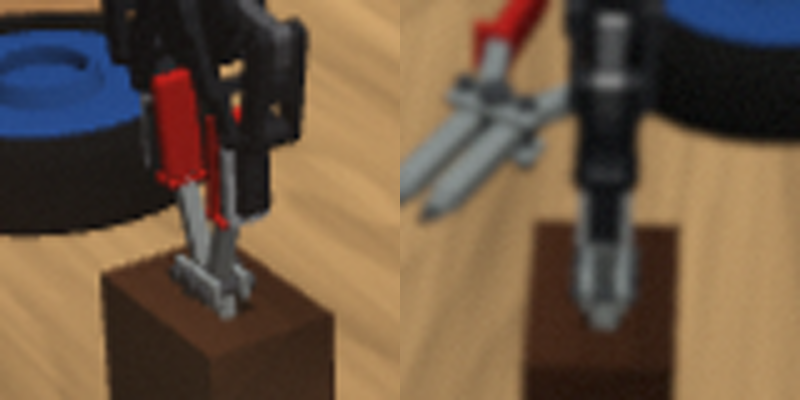

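The tips now sit at the guards, with 8 N upward and the gap at 58 mm. That contact moved the TCP about 4 mm, so the arm is compliant and presses will need an overtravel command. Next I lift the pliers and carry them over to the wheel.

{"op": "jog_arm", "data": {"plan": [{"tx": 0, "ty": 0, "tz": 0.1, "wx": 0, "wy": 0, "wz": 0}, {"tx": 0, "ty": 0, "tz": 0.22, "wx": 0, "wy": 0, "wz": 0}, {"tx": 0, "ty": 0, "tz": 0.36, "wx": 0, "wy": 0, "wz": 0}, {"tx": 0, "ty": 0, "tz": 0.5, "wx": 0, "wy": 0, "wz": 0}, {"tx": 0, "ty": 0, "tz": 0.65, "wx": 0, "wy": 0, "wz": 0}, {"tx": 0, "ty": 0, "tz": 0.8, "wx": 0, "wy": 0, "wz": 0}, {"tx": 0, "ty": 0, "tz": 0.85, "wx": 0, "wy": 0, "wz": 0}, {"tx": 0, "ty": 0, "tz": 0.85, "wx": 0, "wy": 0, "wz": 0}]}}

```text
time: 4.65
eef_pos: [0.5096, -0.2948, 0.2304]
ee_rot: [0.686, 0.728, 0.0, 0.002]
contact_force: [-0.0, 1.0, -2.1]
finger_gap: 0.0581
```

{"op": "jog_arm", "data": {"plan": [{"tx": 0.03, "ty": 0.1, "tz": 0, "wx": 0, "wy": 0, "wz": 0}, {"tx": 0.08, "ty": 0.23, "tz": 0, "wx": 0, "wy": 0, "wz": 0}, {"tx": 0.13, "ty": 0.38, "tz": 0, "wx": 0, "wy": 0, "wz": 0}, {"tx": 0.18, "ty": 0.53, "tz": 0, "wx": 0, "wy": 0, "wz": 0}, {"tx": 0.23, "ty": 0.68, "tz": 0, "wx": 0, "wy": 0, "wz": 0}, {"tx": 0.28, "ty": 0.83, "tz": 0, "wx": 0, "wy": 0, "wz": 0}, {"tx": 0.32, "ty": 0.95, "tz": 0, "wx": 0, "wy": 0, "wz": 0}, {"tx": 0.36, "ty": 1.0, "tz": 0, "wx": 0, "wy": 0, "wz": 0}]}}

```text
time: 5.32
eef_pos: [0.562, -0.1411, 0.2257]
ee_rot: [0.685, 0.729, -0.0, -0.002]
contact_force: [0.3, -0.5, -1.9]
finger_gap: 0.0579
```

{"op": "jog_arm", "data": {"plan": [{"tx": 0, "ty": 0.15, "tz": 0, "wx": 0, "wy": 0, "wz": 0}, {"tx": 0, "ty": 0.35, "tz": 0, "wx": 0, "wy": 0, "wz": 0}, {"tx": 0, "ty": 0.55, "tz": 0, "wx": 0, "wy": 0, "wz": 0}, {"tx": 0, "ty": 0.7, "tz": 0, "wx": 0, "wy": 0, "wz": 0}, {"tx": 0, "ty": 0.82, "tz": 0, "wx": 0, "wy": 0, "wz": 0}, {"tx": 0, "ty": 0.87, "tz": 0, "wx": 0, "wy": 0, "wz": 0}, {"tx": 0, "ty": 0.87, "tz": 0, "wx": 0, "wy": 0, "wz": 0}, {"tx": 0, "ty": 0.87, "tz": 0, "wx": 0, "wy": 0, "wz": 0}]}}

```text
time: 5.98
eef_pos: [0.5625, -0.0142, 0.2272]
ee_rot: [0.686, 0.728, -0.001, -0.0]
contact_force: [-0.4, 0.1, -2.1]
finger_gap: 0.058
```

```bash
python3 -c "
from h import *
s=tips('5');d=snap('wrist');save(d,'pics/wrist5.png')"
```

```text
5.98 [ 0.5625 -0.0142  0.2272] [-0.4  0.1 -2.1] 0.058
yaw 3.42
scene 1 365 lowest dark z-tcp [0.02   0.0315 0.0335]
scene -1 228 lowest dark z-tcp [0.0271 0.0296 0.033 ]
side 1 211 lowest dark z-tcp [0.018  0.0237 0.0309]
side -1 20 lowest dark z-tcp [0.0341 0.0401 0.0513]
```

View pics/wrist5.png

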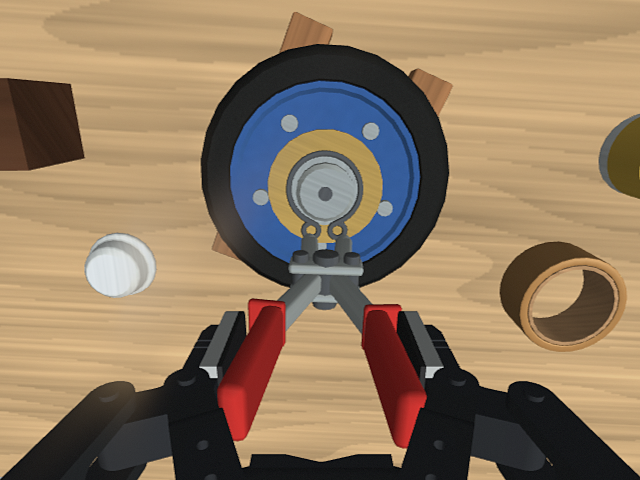

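The pliers are held (−2.1 N) and the pins hover over the ring, whose eyes are at about (311,230) and (337,230). I'll enlarge the pin and eye region.

```bash
python3 -c "
from h import *
d=load('pics/wrist5.npz')
im=cv2.resize(d['img'][205:280,275:375],(800,600),interpolation=2)
cv2.imwrite('pics/c6.png',im[...,::-1])
for v in range(226,276,4): print(v,[tuple((pt(d,u,v)*1000).round().astype(int)) for u in (311,326,341)])
"
```

```text
226 [(np.int64(565), np.int64(-24), np.int64(99)), (np.int64(564), np.int64(-13), np.int64(100)), (np.int64(560), np.int64(-2), np.int64(113))]
230 [(np.int64(568), np.int64(-24), np.int64(99)), (np.int64(568), np.int64(-12), np.int64(99)), (np.int64(567), np.int64(-1), np.int64(100))]
234 [(np.int64(555), np.int64(-23), np.int64(151)), (np.int64(571), np.int64(-12), np.int64(99)), (np.int64(566), np.int64(-2), np.int64(112))]
238 [(np.int64(555), np.int64(-23), np.int64(160)), (np.int64(574), np.int64(-12), np.int64(99)), (np.int64(554), np.int64(-5), np.int64(159))]
242 [(np.int64(555), np.int64(-23), np.int64(167)), (np.int64(577), np.int64(-12), np.int64(101)), (np.int64(554), np.int64(-5), np.int64(165))]
246 [(np.int64(555), np.int64(-22), np.int64(174)), (np.int64(590), np.int64(-11), np.int64(71)), (np.int64(554), np.int64(-5), np.int64(173))]
250 [(np.int64(555), np.int64(-22), np.int64(180)), (np.int64(547), np.int64(-15), np.int64(202)), (np.int64(555), np.int64(-6), np.int64(179))]
254 [(np.int64(555), np.int64(-22), np.int64(186)), (np.int64(547), np.int64(-15), np.int64(208)), (np.int64(555), np.int64(-6), np.int64(184))]
258 [(np.int64(551), np.int64(-22), np.int64(203)), (np.int64(547), np.int64(-15), np.int64(213)), (np.int64(550), np.int64(-7), np.int64(204))]
262 [(np.int64(552), np.int64(-22), np.int64(207)), (np.int64(549), np.int64(-15), np.int64(212)), (np.int64(551), np.int64(-7), np.int64(207))]
266 [(np.int64(552), np.int64(-22), np.int64(213)), (np.int64(551), np.int64(-15), np.int64(213)), (np.int64(551), np.int64(-7), np.int64(211))]
270 [(np.int64(553), np.int64(-22), np.int64(214)), (np.int64(553), np.int64(-14), np.int64(213)), (np.int64(553), np.int64(-7), np.int64(213))]
274 [(np.int64(556), np.int64(-21), np.int64(212)), (np.int64(555), np.int64(-14), np.int64(212)), (np.int64(555), np.int64(-7), np.int64(213))]
```

View pics/c6.png

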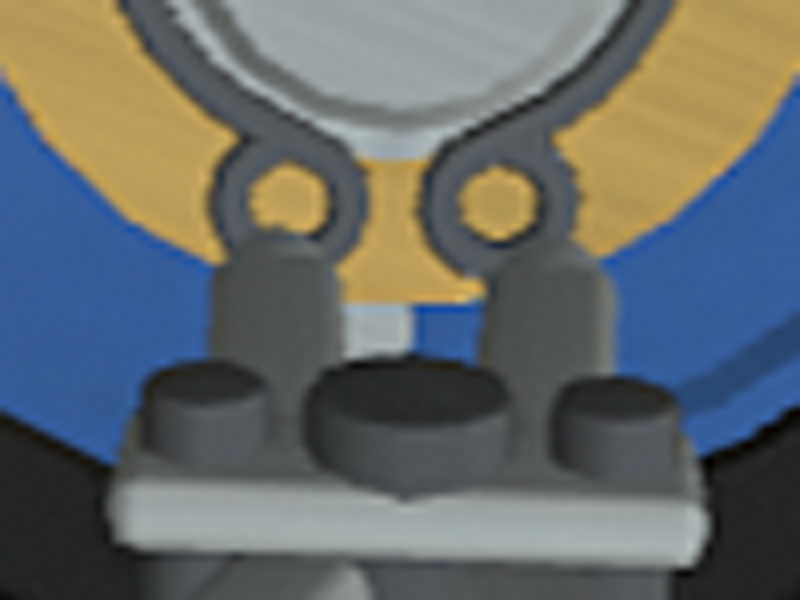

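The crop shows the eyes at (311.2,230.0) and (337.3,230.4) in full-image pixels. The jaw rods end at (309.5,233.5) and (343.8,235), and they are about 9 mm thick. I'll compute the offsets from these.

```bash
python3 -c "
from h import *
d=load('pics/wrist5.npz')
for u,v in((311.2,230),(337.3,230.4)): print('eye',onplane(d,u,v,.112).round(4))
print('nose',onplane(d,275+390/8,205-95/8,.117))
P=cloud(d)
for n,c0,c1 in(('L',304,316),('R',338,350)):
    q=P[236:249,c0:c1].reshape(-1,3);q=q[(q[:,2]>.14)&(q[:,2]<.19)]
    # fit vertical-ish cylinder r=4.5
    from scipy.optimize import least_squares
    f=lambda p:np.hypot(q[:,0]-p[0]-p[2]*(q[:,2]-.155),q[:,1]-p[1]-p[3]*(q[:,2]-.155))-.0045
    r=least_squares(f,[.559,q[:,1].mean(),0,0],loss='soft_l1',f_scale=.0005);print(n,len(q),r.x.round(4),np.abs(r.fun).mean(),q[:,2].min())
    for u in ((309.5,343.75)[n=='R'],):
        o,w=ray(d,u,(233.5,235)[n=='R']);print('tip at x=.555',(o+w*(.555-o[0])/w[0]).round(4))
print(sense()['eef_pos'])
"
```

```text
eye [ 0.5643 -0.0233  0.112 ]
eye [ 0.5636 -0.0045  0.112 ]
nose [ 0.5359369 -0.0159812  0.117    ]
L 154 [ 0.5589 -0.0238  0.0103  0.0361] 0.00036630704554289716 0.1490337907506577
tip at x=.555 [ 0.555  -0.0239  0.1503]
R 150 [ 0.5587 -0.0028 -0.0084 -0.0632] 0.00035267802258666397 0.1505234796659916
tip at x=.555 [ 0.555  -0.0025  0.1495]
[ 0.56265215 -0.01495024  0.22785777]
```

{"op": "jog_arm", "data": {"plan": [{"tx": 0.017, "ty": -0.004, "tz": -0.05, "wx": 0, "wy": 0, "wz": -0.01}, {"tx": 0.035, "ty": -0.004, "tz": -0.11, "wx": 0, "wy": 0, "wz": -0.01}, {"tx": 0.035, "ty": -0.004, "tz": -0.16, "wx": 0, "wy": 0, "wz": -0.01}, {"tx": 0.035, "ty": -0.004, "tz": -0.16, "wx": 0, "wy": 0, "wz": -0.01}, {"tx": 0.035, "ty": -0.004, "tz": -0.16, "wx": 0, "wy": 0, "wz": -0.01}], "claw": 0.42}}

```text
time: 6.55
eef_pos: [0.567, -0.0142, 0.2026]
ee_rot: [0.691, 0.722, -0.001, -0.001]
contact_force: [0.4, -0.5, -1.1]
finger_gap: 0.0604
```

```bash
cat >> h.py <<'E'
from scipy.optimize import least_squares
def rods(tag,zlo,span=.022):
    """fit both jaw rods (r 4.5) just above shoulder; returns axis xy at shoulder and shoulder z"""
    s=sense();d=snap('wrist');save(d,f'pics/wrist{tag}.png');P=cloud(d).reshape(-1,3);e=s['eef_pos']
    print('t',round(s['time'],2),'eef',e.round(4),'F',s['contact_force'].round(1),'gap',round(s['finger_gap'],4))
    out=[]
    for sg in(-1,1):
        m=(d['z'].ravel()>0)&(P[:,2]>zlo)&(P[:,2]<zlo+span)&(abs(P[:,0]-e[0]+.006)<.009)&((P[:,1]-e[1]-.001)*sg>.003)&(abs(P[:,1]-e[1])<.04)
        q=P[m]
        f=lambda p:np.hypot(q[:,0]-p[0],q[:,1]-p[1]-p[2]*(q[:,2]-zlo))-.0045
        r=least_squares(f,[np.percentile(q[:,0],20)+.0045,np.median(q[:,1]),0],loss='soft_l1',f_scale=.0005)
        print('rod',sg,len(q),r.x.round(4),'res',np.abs(r.fun).mean().round(5),'zmin',np.percentile(q[:,2],[0,2]).round(4));out.append(r.x)
    print('sep',(out[1][1]-out[0][1]).round(4),'mid',(out[0]+out[1])[:2]/2); return d
E
python3 -c "
from h import *
d=rods('6',.122)
im=cv2.resize(d['img'][190:290,265:385],(720,600),interpolation=2);cv2.imwrite('pics/c7.png',im[...,::-1])
P=cloud(d).reshape(-1,3);m=(abs(P[:,2]-.1115)<.0025)&(P[:,0]<.575)&(P[:,0]>.5)&(abs(P[:,1]+.015)<.04);q=P[m];q=q[np.hypot(q[:,0]-.5355,q[:,1]+.0145)>.022];
b=q[q[:,0]<.545];c=cv2.minEnclosingCircle(b[:,:2].astype(np.float32));print('ring ring',len(q),c)
"
```

```text
t 6.55 eef [ 0.567  -0.0142  0.2026] F [ 0.4 -0.5 -1.1] gap 0.0604
rod -1 138 [ 0.5619 -0.0229 -0.0041] res 0.00051 zmin [0.1252 0.1258]
rod 1 133 [ 0.5617 -0.0025 -0.0874] res 0.00053 zmin [0.1247 0.126 ]
sep 0.0204 mid [ 0.56181162 -0.01267902]
ring ring 1795 ((0.5345192551612854, -0.016040660440921783), 0.02713751420378685)
```

{"op": "jog_arm", "data": {"plan": [{"tx": 0.013, "ty": -0.008, "tz": 0, "wx": 0, "wy": 0, "wz": 0}, {"tx": 0.013, "ty": -0.008, "tz": 0, "wx": 0, "wy": 0, "wz": 0}, {"tx": 0.013, "ty": -0.008, "tz": 0, "wx": 0, "wy": 0, "wz": 0}, {"tx": 0.013, "ty": -0.008, "tz": 0, "wx": 0, "wy": 0, "wz": 0}], "claw": 0.455}}

```text
time: 6.93
eef_pos: [0.5701, -0.0153, 0.2047]
ee_rot: [0.691, 0.723, 0.0, 0.0]
contact_force: [-0.6, -1.0, -2.8]
finger_gap: 0.0618
```

```bash
python3 -c "
from h import *
d=rods('7',.122)
im=cv2.resize(d['img'][190:290,265:385],(720,600),interpolation=2);cv2.imwrite('pics/c7.png',im[...,::-1])
"
```

```text
t 6.93 eef [ 0.5701 -0.0153  0.2047] F [-0.6 -1.  -2.8] gap 0.0618
rod -1 108 [ 0.5643 -0.0244  0.0216] res 0.00054 zmin [0.1276 0.1284]
rod 1 108 [ 0.5641 -0.0054 -0.0277] res 0.00051 zmin [0.1281 0.1286]
sep 0.019 mid [ 0.56419275 -0.01487881]
```

View pics/c7.png

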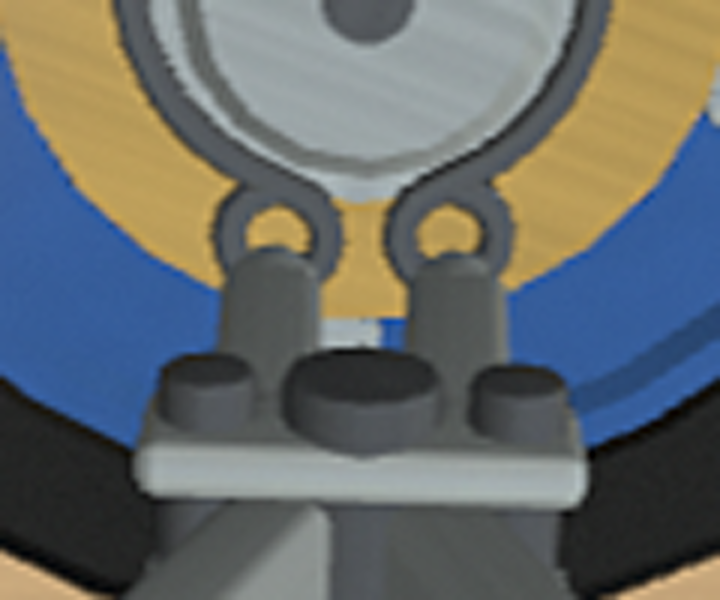

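The crop shows the eyes at (278,235) and (450,235), which are (311.3,229.2) and (340,229.2) in the full image. The rods lie right in front of them at 272 and 455.

```bash
python3 -c "
from h import *
d=load('pics/wrist7.npz')
for u,v in((265+277/6,190+236/6),(265+450/6,190+236/6)): print('eye',onplane(d,u,v,.112).round(4))
print('nose',onplane(d,265+368/6,190+5/6,.117).round(4))
s=sense();print(s['eef_pos'],s['contact_force'])
"
```

```text
eye [ 0.5644 -0.0234  0.112 ]
eye [ 0.5636 -0.0044  0.112 ]
nose [ 0.5373 -0.0147  0.117 ]
[ 0.57002447 -0.01527488  0.20466249] [-0.29991526  0.17865912 -1.85444526]
```

{"op": "jog_arm", "data": {"plan": [{"tx": 0, "ty": 0.006, "tz": 0, "wx": 0, "wy": 0, "wz": 0}, {"tx": 0, "ty": 0.006, "tz": -0.03, "wx": 0, "wy": 0, "wz": 0}, {"tx": 0, "ty": 0.006, "tz": -0.06, "wx": 0, "wy": 0, "wz": 0}, {"tx": 0, "ty": 0.006, "tz": -0.087, "wx": 0, "wy": 0, "wz": 0}, {"tx": 0, "ty": 0.006, "tz": -0.087, "wx": 0, "wy": 0, "wz": 0}, {"tx": 0, "ty": 0.006, "tz": -0.087, "wx": 0, "wy": 0, "wz": 0}]}}

```text
time: 7.48
eef_pos: [0.5695, -0.0144, 0.1907]
ee_rot: [0.691, 0.722, -0.0, -0.0]
contact_force: [0.4, -0.4, -1.3]
finger_gap: 0.0625
```

```bash
python3 -c "
from h import *
d=rods('8',.1145,.02)
for i in range(2): print(sense()['contact_force'])
"
```

```text
t 7.48 eef [ 0.5695 -0.0144  0.1907] F [ 0.4 -0.4 -1.3] gap 0.0625
rod -1 165 [ 0.5637 -0.0218 -0.0862] res 0.00086 zmin [0.1145 0.1148]
rod 1 152 [ 0.5637 -0.0046 -0.0126] res 0.00057 zmin [0.1146 0.1149]
sep 0.0173 mid [ 0.56369147 -0.01318491]
[ 0.58707054  0.44176339 -2.01192141]
[ 0.58707054  0.44176339 -2.01192141]
```

The pins went into the eyes with no contact force. Next I spread in steps while watching the height and force.

{"op": "jog_arm", "data": {"plan": [{"tx": 0, "ty": 0, "tz": -0.005, "wx": 0, "wy": 0, "wz": 0}, {"tx": 0, "ty": 0, "tz": 0, "wx": 0, "wy": 0, "wz": 0}, {"tx": 0, "ty": 0, "tz": 0.005, "wx": 0, "wy": 0, "wz": 0}, {"tx": 0, "ty": 0, "tz": 0.005, "wx": 0, "wy": 0, "wz": 0}], "claw": 0.17}}

```text
time: 7.87
eef_pos: [0.5702, -0.0145, 0.1927]
ee_rot: [0.691, 0.722, 0.0, 0.001]
contact_force: [-0.2, 0.9, 1.5]
finger_gap: 0.0503
```

```bash
cat >> h.py <<'E'
def ringfit(d,z=.1105,cx=.535,cy=-.0145,tol=.002):
    P=cloud(d).reshape(-1,3);q=P[(abs(P[:,2]-z)<tol)&(np.hypot(P[:,0]-cx,P[:,1]-cy)<.032)&(np.hypot(P[:,0]-cx,P[:,1]-cy)>.0215)&(P[:,0]<cx+.002)]
    C=d['img'].reshape(-1,3).astype(int)[(abs(P[:,2]-z)<tol)&(np.hypot(P[:,0]-cx,P[:,1]-cy)<.032)&(np.hypot(P[:,0]-cx,P[:,1]-cy)>.0215)&(P[:,0]<cx+.002)]
    q=q[(C.max(1)<115)&(C.max(1)-C.min(1)<30)]
    r=least_squares(lambda p:np.hypot(q[:,0]-p[0],q[:,1]-p[1])-p[2],[cx,cy,.0252],loss='soft_l1',f_scale=.001)
    print('wire arc',len(q),r.x.round(4),'z med',np.median(q[:,2]).round(4),'back x',q[abs(q[:,1]-cy)<.004][:,0].min().round(4))
def nose(d,cx=.536,cy=-.0145):
    P=cloud(d).reshape(-1,3);q=P[(abs(P[:,2]-.117)<.0015)&(np.hypot(P[:,0]-cx,P[:,1]-cy)<.024)].astype(np.float32)
    print('nose',len(q),cv2.minEnclosingCircle(q[:,:2]),q[:,:2].mean(0))
E
python3 -c "
from h import *
d=rods('9',.1125,.02);ringfit(d);nose(d)
"
```

```text
t 7.87 eef [ 0.5702 -0.0145  0.1927] F [-0.2  0.9  1.5] gap 0.0503
rod -1 195 [ 0.5645 -0.0247 -0.0184] res 0.00096 zmin [0.1125 0.1126]
rod 1 206 [ 5.64e-01 -1.00e-04 -4.02e-02] res 0.00101 zmin [0.1125 0.1125]
sep 0.0247 mid [ 0.56423949 -0.0124025 ]Traceback (most recent call last):
  File "<string>", line 3, in <module>
    d=rods('9',.1125,.02);ringfit(d);nose(d)
                          ~~~~~~~^^^
  File "h.py", line 59, in ringfit
    print('wire arc',len(q),r.x.round(4),'z med',np.median(q[:,2]).round(4),'back x',q[abs(q[:,1]-cy)<.004][:,0].min().round(4))
                                                                                     ~~~~~~~~~~~~~~~~~~~~~~~~~~~~~~~^^
    return umr_minimum(a, axis, None, out, keepdims, initial, where)
ValueError: zero-size array to reduction operation minimum which has no identity
```

{"op": "jog_arm", "data": {"plan": [{"tx": 0, "ty": 0, "tz": 0.006, "wx": 0, "wy": 0, "wz": 0}, {"tx": 0, "ty": 0, "tz": 0.012, "wx": 0, "wy": 0, "wz": 0}, {"tx": 0, "ty": 0, "tz": 0.015, "wx": 0, "wy": 0, "wz": 0}, {"tx": 0, "ty": 0, "tz": 0.015, "wx": 0, "wy": 0, "wz": 0}], "claw": -0.1}}

```text
time: 8.25
eef_pos: [0.5693, -0.0144, 0.1932]
ee_rot: [0.691, 0.722, -0.001, -0.001]
contact_force: [0.5, -0.2, -0.9]
finger_gap: 0.0389
```

```bash
cat >> h.py <<'E'
def ringfit(d,z=.110,cx=.535,cy=-.0145,win=(.021,.032)):
    C=d['img'].astype(int);m=(C.max(2)<125)&(C.max(2)-C.min(2)<32)&(C.max(2)>50)
    v,u=np.nonzero(m);o=d['T'][:3,3];r=(np.stack([u,v,np.ones_like(u)],-1)@np.linalg.inv(d['K']).T)@d['T'][:3,:3].T
    P=o+r*((z-o[2])/r[:,2])[:,None];rad=np.hypot(P[:,0]-cx,P[:,1]-cy);k=(rad>win[0])&(rad<win[1])&(P[:,0]<cx-.004);q=P[k];zz=(d['z'][v,u])[k]
    f=least_squares(lambda p:np.hypot(q[:,0]-p[0],q[:,1]-p[1])-.0252,[cx,cy],loss='soft_l1',f_scale=.001)
    D=o[2]+r[k][:,2]*zz
    b=abs(q[:,1]-cy)<.006
    print('ring',len(q),f.x.round(4),'res',np.abs(f.fun).mean().round(5),'depth z',np.percentile(D[zz>0],[25,50,75]).round(4),'back',np.percentile(q[b,0],[2,50,98]).round(4),len(q[b]));return f.x
E
python3 -c "
from h import *
ringfit(load('pics/wrist7.npz'));nose(load('pics/wrist7.npz'));ringfit(load('pics/wrist9.npz'))
d=rods('10',.1125,.02);ringfit(d);nose(d)
"
```

```text
ring 720 [ 0.5348 -0.0157] res 0.00098 depth z [0.1113 0.1119 0.1124] back [0.508  0.51   0.5121] 132Traceback (most recent call last):
  File "<string>", line 3, in <module>
    ringfit(load('pics/wrist7.npz'));nose(load('pics/wrist7.npz'));ringfit(load('pics/wrist9.npz'))
                                     ~~~~^^^^^^^^^^^^^^^^^^^^^^^^^
  File "h.py", line 62, in nose
    print('nose',len(q),cv2.minEnclosingCircle(q[:,:2]),q[:,:2].mean(0))
                        ~~~~~~~~~~~~~~~~~~~~~~^^^^^^^^^
cv2.error: OpenCV(4.12.0) /io/opencv/modules/imgproc/src/shapedescr.cpp:201: error: (-215:Assertion failed) count >= 0 && (depth == CV_32F || depth == CV_32S) in function 'minEnclosingCircle'
```

```bash
cat >> h.py <<'E'
def nose(d,cx=.536,cy=-.0150):
    # dark centre dot is small; fit nose top edge (r 20.5) through depth pixels
    P=cloud(d).reshape(-1,3);q=P[(abs(P[:,2]-.1172)<.0015)&(np.hypot(P[:,0]-cx,P[:,1]-cy)<.025)]
    h=cv2.convexHull(np.ascontiguousarray(q[:,:2],np.float32))[:,0]
    f=least_squares(lambda p:np.hypot(h[:,0]-p[0],h[:,1]-p[1])-.0205,[cx,cy],loss='soft_l1',f_scale=.001);print('nose',len(q),f.x.round(4),np.abs(f.fun).mean().round(5));return f.x
E
python3 -c "
from h import *
for t in '79': d=load(f'pics/wrist{t}.npz');ringfit(d);nose(d)
d=rods('10',.1125,.02);ringfit(d);nose(d)
"
```

```text
ring 720 [ 0.5348 -0.0157] res 0.00098 depth z [0.1113 0.1119 0.1124] back [0.508  0.51   0.5121] 132
nose 2702 [ 0.5358 -0.0159] 0.00087
ring 784 [ 0.5352 -0.0129] res 0.00105 depth z [0.1143 0.1149 0.1155] back [0.5087 0.5107 0.5128] 142
nose 2995 [ 0.5334 -0.0155] 0.00117
t 8.25 eef [ 0.5693 -0.0144  0.1932] F [ 0.5 -0.2 -0.9] gap 0.0389
rod -1 173 [ 0.5651 -0.0301 -0.0158] res 0.00143 zmin [0.1126 0.1132]
rod 1 166 [ 0.5642  0.001  -0.1154] res 0.00074 zmin [0.1126 0.1128]
sep 0.0311 mid [ 0.56464608 -0.01451609]
ring 795 [ 0.535  -0.0157] res 0.00125 depth z [0.1112 0.1119 0.1125] back [0.5085 0.5106 0.5128] 140
nose 2965 [ 0.5356 -0.016 ] 0.00086
```

```bash
python3 -c "
from h import *
d=load('pics/wrist10.npz');P=cloud(d)
for v in range(218,252,2):
    print(v,' '.join('%4d'%round(P[v,u,2]*1000) for u in range(286,372,3)))
print('y', ' '.join('%4d'%round(onplane(d,u,236,.115)[1]*1000) for u in range(286,372,3)))
"
```

```text
218  111  110  108  101  109  109  116  116  117  117  117  118  117  118  118  118  118  118  117  115  109  109  100  110  109  109   99  100   99
220  110  110  109   99  109  109  107  114  117  118  118  117  117  117  117  117  116  117  116  108  108  109  109  110  110   99   99  100   99
222   99  110  110  109  100  108  109  109  115  116  117  116  119  117  117  118  116  114  109  108  108  108  111  109  100   99   99  100   99
224   99  100  110  110  110  100  110  108  109  109  115  116  115  116  116  115  109  109  108  107  109  108  110  108   99  100   98  100  101
226   99   98  109  109  110  110   99   99  109  108  108  109  108  108  108  108  109  108  101  109  109  111  109  101  100   98   99   99   99
228   99  107  110  109  110  110  109  100   99  100  109  109  108  108  109  108  107  100  109  110  110  109  108  100   99   99  100   99  100
230  100  110  109  109  108  108  110  108   99  100  100  100  100   99   99  100  100  108  109  110  110  108  108  109   98  100   99  100   98
232  100  109  112  114  113  100  109  109  100  100  10
[... 879 characters left out ...]
4   99   99  161  160  161  161   99  101   99  135  136  136  137  136  134  121   70   71   70   71   72
246   69  125  164  163  164  164  139  139  100  164  164  163  164  164  164  163   98  138  139  163  164  163  136  121   71   71   71   70   71
248   72  165  166  168  166  166  357  143  165  167  166  166  167  166  166  166  166  142  166  167  167  166  167   71   70   71   71   72   71
250   70  166  168  169  169  169  166  146  167  168  170  169  170  169  170  169  166  145  167  168  168  168  169   71   71   73   70   70   71
y  -38  -36  -34  -32  -30  -29  -27  -25  -23  -21  -19  -17  -15  -14  -12  -10   -8   -6   -4   -2    0    1    3    5    7    9   11   13   15
```

{"op": "jog_arm", "data": {"plan": [{"tx": 0, "ty": 0, "tz": 0.005, "wx": 0, "wy": 0, "wz": 0}, {"tx": 0, "ty": 0, "tz": 0.01, "wx": 0, "wy": 0, "wz": 0}, {"tx": 0, "ty": 0, "tz": 0.015, "wx": 0, "wy": 0, "wz": 0}, {"tx": 0, "ty": 0, "tz": 0.015, "wx": 0, "wy": 0, "wz": 0}], "claw": -0.33}}

```text
time: 8.63
eef_pos: [0.5699, -0.0145, 0.1965]
ee_rot: [0.691, 0.722, -0.0, 0.0]
contact_force: [0.1, -0.3, -3.3]
finger_gap: 0.0292
```

```bash
cat >> h.py <<'E'
def zmap(tag,v0=220,v1=250,u0=274,u1=382,step=3,hz=.115):
    s=sense();d=snap('wrist');save(d,f'pics/wrist{tag}.png');P=cloud(d)
    print('t',round(s['time'],2),'eef',s['eef_pos'].round(4),'F',s['contact_force'].round(1),'gap',round(s['finger_gap'],4))
    for v in range(v0,v1,2): print(v,' '.join('%3d'%round(P[v,u,2]*1000) for u in range(u0,u1,step)))
    print(' y ',' '.join('%3d'%round(onplane(d,u,236,hz)[1]*1000) for u in range(u0,u1,step)))
    return d
E
python3 -c "
from h import *
d=zmap('11',224,246);ringfit(d);nose(d)"
```

```text
t 8.63 eef [ 0.5699 -0.0145  0.1965] F [ 0.1 -0.3 -3.3] gap 0.0292
224 100  99 100 100 112 112 112 111 100 101 100  99 109 107 109 108 109 108 109 108 109 107 100  99 360  99 109 111 111 111  99  99  99  98  71  71
226  71 100 101 100 111 113 112 112 101  99 100  99  99  99 108 109 108 108 108 110 100  99 100 100 100 111 112 112 112  99  99  99 100  71  72  71
228  71  71 100 111 112 113 112 112 111 100 100  99  99  99  99 100  99  99  98  99 100  99 100  99  99 112 111 111 112 111 101 100  71  72  72  72
230  71  72  71 112 113 114 100 111 113 109  98  99 100 100 101  99  98 100 100 101  99 100 100 100 112 111 112 111 112 111  99  99  72  70  70  71
232  72  71 112 111 116 118 117  99 112 112  99  99 100  99  99  99  99  99  99 100 100  99 100 101 112 111 114 116 116 112 110  71  72  71  71  71
234  72  70 111 116 122 122 121 123 122 111 100  99 101  99 100 101 360 100 100 100 100  99  99 111 111 123 121 122 121 115 111  71  72  70  71  71
236  71  73 111 123 126 126 127 126 125 111  99  99  99 101 100 101  99  99 100  99  99 101 100 110 124 126 125 126 126 123 111  71  72  71  71  
[... 180 characters left out ...]
34 134 133 131 100  99  99  99  99  99 101 100 100 100  99 100 101 100 132 134 132 132 132 126 111  71  71  71  71  71
242  71  71  71 123 133 136 137 137 137 137 100  99  99  99  98 100 161 100  99  99 100 100  99 136 136 137 136 135 134 125  71  71  70  71  70  69
244  71  71  73 122 133 140 141 165 164 165 101 100  99 163 164 164 164 164 164 164 100 101 100 140 164 140 139 138 135 125  71  71  70  71  71  71
 y  -46 -44 -42 -40 -38 -36 -34 -33 -31 -29 -27 -25 -23 -21 -19 -17 -15 -13 -12 -10  -8  -6  -4  -2   0   2   4   6   7   9  11  13  15  17  19  21
ring 776 [ 0.5359 -0.0153] res 0.00164 depth z [0.1115 0.1121 0.1126] back [0.5097 0.5117 0.5138] 134
nose 2895 [ 0.5358 -0.016 ] 0.00082
```

{"op": "jog_arm", "data": {"plan": [{"tx": 0, "ty": 0, "tz": 0, "wx": 0, "wy": 0, "wz": 0}, {"tx": 0, "ty": 0, "tz": 0, "wx": 0, "wy": 0, "wz": 0}, {"tx": 0, "ty": 0, "tz": 0, "wx": 0, "wy": 0, "wz": 0}, {"tx": 0, "ty": 0, "tz": 0, "wx": 0, "wy": 0, "wz": 0}], "claw": -0.51}}

```text
time: 9.02
eef_pos: [0.5699, -0.0144, 0.1965]
ee_rot: [0.691, 0.722, 0.0, 0.0]
contact_force: [-0.8, -0.3, -2.7]
finger_gap: 0.0218
```

```bash
python3 -c "
from h import *
d=zmap('12',224,244);ringfit(d);nose(d)"
```

```text
t 9.02 eef [ 0.5699 -0.0144  0.1965] F [-0.8 -0.3 -2.7] gap 0.0218
224  99  98  99 112 112 112  99 101  99 100 100 100 110 108 360 108 108 107 108 109 108 110  99 100  99 100  98 111 112 113 111  99 101  99  70  70
226  72  99 110 111 112 112 111 100 100 101  99 100 100 100 109 107 109 108 108 109  99 100  99  99 100  98  99 111 111 112 112  99 100  71  70  71
228  71  71 110 111 112 112 110 111 100  99 100 100 100  99 100  99  99 100 100  98 100 100 100  99  98 100 111 113 112 112 113 113  71  72  70  72
230  70 111 111 114 113  99 112 111 100 100 100 100  98  99  99  99 100 100 100  99  99  99 100  99  99 110 112 112 112 113 113 111  71  71  70  71
232  71 111 114 117 117 116 113 111 111  98  99 100  99 100  99  99 100  99 100  99 100 100 100  98  99 113 112 111 115 116 114 111  70  71  72  70
234  71 112 117 124 123 123 123 111 111 100 100  99 100 100 100 100  99  98  99 100 100 101  99 100  99 110 121 121 122 118 117 360 111  70  70  72
236  72 112 122 126 126 127 127 125 110 100 100 100 100 100 100  99 100  99 101 101 100 100 100  98  97 112 125 126 125 124 123 115 110  70  72  70
238  71 111 123 128 130 129 131 130 111 100 100  99 101  98  99  99 100 100  99  99  99  99 100  98  99 130 128 128 129 129 127 117  71  71  71  71
240  72  70 123 131 133 134 132 133 131  98  99  99  99  99  99  99  99  99 100  99 100 101 100 100  98 132 133 133 132 131 128 116  71  72  71  72
242  70  72 122 131 135 137 136 137 136 100  99 100  99  99 161 160 162 161 161  99  99 100  98  99 135 136 134 136 135 135 129 112  72  71  72  71
 y  -46 -44 -42 -40 -38 -36 -34 -32 -31 -29 -27 -25 -23 -21 -19 -17 -15 -13 -11 -10  -8  -6  -4  -2   0   2   4   6   8   9  11  13  15  17  19  21
ring 783 [ 0.536  -0.0152] res 0.00193 depth z [0.1116 0.1122 0.1127] back [0.51   0.5119 0.514 ] 136
nose 2901 [ 0.5359 -0.0153] 0.00082
```

{"op": "jog_arm", "data": {"plan": [{"tx": 0, "ty": 0, "tz": 0, "wx": 0, "wy": 0, "wz": 0}, {"tx": 0, "ty": 0, "tz": 0, "wx": 0, "wy": 0, "wz": 0}, {"tx": 0, "ty": 0, "tz": 0, "wx": 0, "wy": 0, "wz": 0}, {"tx": 0, "ty": 0, "tz": 0, "wx": 0, "wy": 0, "wz": 0}], "claw": -0.62}}

```text
time: 9.4
eef_pos: [0.5698, -0.0144, 0.1965]
ee_rot: [0.691, 0.722, 0.0, -0.0]
contact_force: [0.0, -0.1, -2.4]
finger_gap: 0.0209
```

```bash
python3 -c "
from h import *
d=zmap('13',212,244);ringfit(d);nose(d)"
```

```text
t 9.4 eef [ 0.5698 -0.0144  0.1965] F [ 0.  -0.1 -2.4] gap 0.0209
212 100 112 112  99  99  98 100 108 109 115 118 118 119 118 117 118 116 117 118 118 118 118 117 118 117 108 107  99  99 100 100 113 112  98 100  99
214 101 111 111  98 100 100 100 108 109 115 117 116 117 117 118 117 117 118 117 117 118 118 116 116 115 109 109 100  98  99  99 113 113 101  99 100
216 100 111 111 110 100  99  99  99 109 109 115 116 117 117 118 118 117 118 117 117 120 117 117 114 108 109  99 101  99  99 111 113 111  98 100  72
218  99  99 111 110 100 100 100  99 108 109 109 115 115 118 118 117 117 116 117 117 118 117 115 109 108 109 100 100 100 100 111 111 360  99 100  71
220  99  98 110 113 112  99 101  99  99 100 108 109 113 116 116 117 118 118 118 116 116 113 109 109 108 100 100 100 100 111 112 111  98  99 100  71
222  99  99 100 113 113 110  99 100 100 100 100 108 108 109 109 115 116 115 114 115 110 109 109  99  99 100  99  99 110 111 113 100  99  99  71  72
224 100  99 100 110 112 111 101 101  99 100 100  99 108 108 108 109 108 108 109 109 109 109  99  99 101 100  99 110 112 112 111 100 100 100  70  7
[... 919 characters left out ...]
29 129 110  99  99 100 100 101  99  99 100  99 100 100 100  99  99 100  99 126 128 128 130 129 126 360  72  71  71  71
240  71  72 124 131 133 134 134 133 133 100 100  99  99  99  99 360  99  99 101 100  99 100 100  99  97 133 132 132 133 131 128 115  71  72  71  71
242  71  72 123 131 136 137 136 136 138 100  99 100 100 100 161 161 160 161 160 100  99 100 100  99 134 135 135 136 136 134 127 113  70  71  71  71
 y  -46 -44 -42 -40 -38 -36 -34 -32 -31 -29 -27 -25 -23 -21 -19 -17 -15 -13 -11 -10  -8  -6  -4  -2   0   2   4   6   8   9  11  13  15  17  19  21
ring 786 [ 0.536  -0.0152] res 0.00191 depth z [0.1115 0.1121 0.1127] back [0.51   0.5119 0.514 ] 134
nose 2910 [ 0.5363 -0.0157] 0.00085
```

The ring is spread: the pins are about 46 mm apart and the levers are on their stop (gap 20.9 mm). I'll shift it about 4.4 mm toward its back.

{"op": "jog_arm", "data": {"plan": [{"tx": -0.01, "ty": -0.002, "tz": 0, "wx": 0, "wy": 0, "wz": 0}, {"tx": -0.02, "ty": -0.002, "tz": 0, "wx": 0, "wy": 0, "wz": 0}, {"tx": -0.03, "ty": -0.002, "tz": 0, "wx": 0, "wy": 0, "wz": 0}, {"tx": -0.03, "ty": -0.002, "tz": 0, "wx": 0, "wy": 0, "wz": 0}]}}

```text
time: 9.78
eef_pos: [0.5649, -0.0147, 0.1964]
ee_rot: [0.691, 0.722, -0.0, -0.0]
contact_force: [-0.1, 0.2, -2.5]
finger_gap: 0.0209
```

```bash
cat >> h.py <<'E'
def look(tag,z=.110,fn=None):
    s=sense();d=snap('wrist');save(d,f'pics/wrist{tag}.png')
    print('t',round(s['time'],2),'eef',s['eef_pos'].round(4),'F',s['contact_force'].round(1),'gap',round(s['finger_gap'],4))
    r=ringfit(d,z,cx=.533);n=nose(d)
    P=cloud(d);C=d['img'].astype(int);m=(C.max(2)<125)&(C.max(2)-C.min(2)<32)&(C.max(2)>50)
    # eyes: dark wire right and left beyond y +-12mm of centre, at z<.116
    for sg in(-1,1):
        k=m&(P[...,2]<.1155)&(P[...,2]>.092)&(abs((P[...,1]-n[1])*sg-.022)<.01)&(abs(P[...,0]-.558)<.012);q=P[k];print('eye',sg,len(q),'z med',np.median(q[:,2]).round(4),'x',np.percentile(q[:,0],[3,97]).round(4),'y',np.percentile(q[:,1],[2,98]).round(4))
    return d
E
python3 -c "
from h import *
look('14')"
```

```text
t 9.78 eef [ 0.5649 -0.0147  0.1964] F [-0.1  0.2 -2.5] gap 0.0209
ring 831 [ 0.5312 -0.0152] res 0.00213 depth z [0.1098 0.1105 0.1111] back [0.5051 0.5073 0.5114] 149
nose 2842 [ 0.5355 -0.0151] 0.00083
eye -1 266 z med 0.1113 x [0.5467 0.5628] y [-0.0447 -0.031 ]
eye 1 225 z med 0.1116 x [0.5469 0.5617] y [0.0017 0.0149]
```

The ring is now about 3.4 mm to the back of the axle and the arms are clear. I'll lower gently.

{"op": "jog_arm", "data": {"plan": [{"tx": 0, "ty": 0, "tz": -0.015, "wx": 0, "wy": 0, "wz": 0}, {"tx": 0, "ty": 0, "tz": -0.03, "wx": 0, "wy": 0, "wz": 0}, {"tx": 0, "ty": 0, "tz": -0.045, "wx": 0, "wy": 0, "wz": 0}, {"tx": 0, "ty": 0, "tz": -0.06, "wx": 0, "wy": 0, "wz": 0}, {"tx": 0, "ty": 0, "tz": -0.06, "wx": 0, "wy": 0, "wz": 0}]}}

```text
time: 10.25
eef_pos: [0.5662, -0.0146, 0.1892]
ee_rot: [0.691, 0.723, 0.001, 0.001]
contact_force: [-0.4, 0.2, 5.1]
finger_gap: 0.0213
```

```bash
python3 -c "
from h import *
look('15',.104)"
```

```text
t 10.25 eef [ 0.5662 -0.0146  0.1892] F [-0.4  0.2  5.1] gap 0.0213
ring 842 [ 0.5317 -0.0153] res 0.00213 depth z [0.103  0.1036 0.1042] back [0.5054 0.5078 0.5122] 153
nose 3058 [ 0.5354 -0.0155] 0.00077
eye -1 303 z med 0.1042 x [0.5471 0.5631] y [-0.045 -0.031]
eye 1 258 z med 0.1046 x [0.5469 0.5613] y [0.0017 0.0146]
```

{"op": "jog_arm", "data": {"plan": [{"tx": 0, "ty": 0, "tz": -0.012, "wx": 0, "wy": 0, "wz": 0}, {"tx": 0, "ty": 0, "tz": -0.024, "wx": 0, "wy": 0, "wz": 0}, {"tx": 0, "ty": 0, "tz": -0.036, "wx": 0, "wy": 0, "wz": 0}, {"tx": 0, "ty": 0, "tz": -0.036, "wx": 0, "wy": 0, "wz": 0}, {"tx": 0, "ty": 0, "tz": -0.036, "wx": 0, "wy": 0, "wz": 0}]}}

```text
time: 10.72
eef_pos: [0.567, -0.0146, 0.1859]
ee_rot: [0.691, 0.723, 0.002, 0.002]
contact_force: [-0.7, 0.6, 8.2]
finger_gap: 0.0207
```

```bash
python3 -c "
from h import *
look('16',.099)"
```

```text
t 10.72 eef [ 0.567  -0.0146  0.1859] F [-0.7  0.6  8.2] gap 0.0207
ring 819 [ 0.5318 -0.0152] res 0.00211 depth z [0.1    0.1006 0.1011] back [0.5059 0.5078 0.512 ] 135
nose 3120 [ 0.5363 -0.015 ] 0.00083
eye -1 362 z med 0.1013 x [0.547  0.5641] y [-0.0451 -0.0309]
eye 1 285 z med 0.1014 x [0.5469 0.5608] y [0.0016 0.0146]
```

{"op": "jog_arm", "data": {"plan": [{"tx": 0, "ty": 0, "tz": -0.012, "wx": 0, "wy": 0, "wz": 0}, {"tx": 0, "ty": 0, "tz": -0.024, "wx": 0, "wy": 0, "wz": 0}, {"tx": 0, "ty": 0, "tz": -0.04, "wx": 0, "wy": 0, "wz": 0}, {"tx": 0, "ty": 0, "tz": -0.04, "wx": 0, "wy": 0, "wz": 0}, {"tx": 0, "ty": 0, "tz": -0.04, "wx": 0, "wy": 0, "wz": 0}]}}

```text
time: 11.18
eef_pos: [0.5692, -0.0147, 0.1849]
ee_rot: [0.691, 0.723, 0.005, 0.006]
contact_force: [-2.4, 1.8, 21.4]
finger_gap: 0.0209
```

```bash
python3 -c "
from h import *
look('17',.097)"
```

```text
t 11.18 eef [ 0.5692 -0.0147  0.1849] F [-2.4  1.8 21.4] gap 0.0209
ring 834 [ 0.5321 -0.0152] res 0.00211 depth z [0.0999 0.1005 0.101 ] back [0.506  0.508  0.5119] 139
nose 3174 [ 0.5359 -0.0156] 0.00082
eye -1 376 z med 0.1005 x [0.547  0.5638] y [-0.045  -0.0312]
eye 1 304 z med 0.1008 x [0.5472 0.5616] y [0.0014 0.0148]
```

```bash
python3 -c "
from h import *
for t in('7','14','15','16','17'):
    d=load(f'pics/wrist{t}.npz');P=cloud(d).reshape(-1,3);C=d['img'].reshape(-1,3).astype(int)
    rr=np.hypot(P[:,0]-.536,P[:,1]+.0152)
    n=P[(rr<.015)&(abs(P[:,2]-.117)<.006)];b=P[(rr>.03)&(rr<.042)&(C[:,0]-C[:,2]>50)&(abs(P[:,2]-.097)<.008)&(P[:,0]<.536)]
    bl=P[(rr>.05)&(rr<.07)&(C[:,2]-C[:,0]>60)&(P[:,2]>.06)&(P[:,2]<.09)]
    print(t,np.median(n[:,2]).round(5),'brass',len(b),np.median(b[:,2]).round(5),'rel',(np.median(b[:,2])-np.median(n[:,2])).round(5),'blue',np.median(bl[:,2]).round(4))
"
```

```text
7 0.11757 brass 3132 0.09954 rel -0.01802 blue 0.0712
14 0.1175 brass 2834 0.09949 rel -0.01801 blue 0.0712
15 0.11755 brass 3066 0.09885 rel -0.0187 blue 0.0712
16 0.11755 brass 3105 0.09582 rel -0.02173 blue 0.0712
17 0.11751 brass 3177 0.09546 rel -0.02206 blue 0.0712
```

The washer is on its stop (4.05 mm down) with the ring level on it. I'll ease the press a little and move the ring forward.

{"op": "jog_arm", "data": {"plan": [{"tx": 0.007, "ty": 0, "tz": 0.01, "wx": 0, "wy": 0, "wz": 0}, {"tx": 0.014, "ty": 0, "tz": 0.01, "wx": 0, "wy": 0, "wz": 0}, {"tx": 0.02, "ty": 0, "tz": 0.01, "wx": 0, "wy": 0, "wz": 0}, {"tx": 0.02, "ty": 0, "tz": 0.01, "wx": 0, "wy": 0, "wz": 0}]}}

```text
time: 11.57
eef_pos: [0.5711, -0.0146, 0.1849]
ee_rot: [0.691, 0.723, 0.004, 0.004]
contact_force: [-3.3, 1.0, 17.3]
finger_gap: 0.0211
```

```bash
cat >> h.py <<'E'
def wash(d):
    P=cloud(d).reshape(-1,3);C=d['img'].reshape(-1,3).astype(int);rr=np.hypot(P[:,0]-.536,P[:,1]+.0152)
    n=P[(rr<.015)&(abs(P[:,2]-.117)<.006)];b=P[(rr>.03)&(rr<.042)&(C[:,0]-C[:,2]>50)&(abs(P[:,2]-.097)<.008)&(P[:,0]<.536)]
    print('washer travel mm',((-.01802-np.median(b[:,2])+np.median(n[:,2]))*1000).round(2))
E
python3 -c "
from h import *
wash(look('18',.097))"
```

```text
t 11.57 eef [ 0.5711 -0.0146  0.1849] F [-3.3  1.  17.3] gap 0.0211
ring 813 [ 0.5322 -0.0153] res 0.00207 depth z [0.1007 0.1014 0.102 ] back [0.5063 0.5081 0.5103] 126
nose 3182 [ 0.5359 -0.015 ] 0.00094
eye -1 372 z med 0.1008 x [0.5467 0.5635] y [-0.0451 -0.0312]
eye 1 303 z med 0.1011 x [0.5469 0.5619] y [0.0015 0.0148]
washer travel mm 4.07
```

{"op": "jog_arm", "data": {"plan": [{"tx": 0.007, "ty": 0, "tz": 0, "wx": 0, "wy": 0, "wz": 0}, {"tx": 0.014, "ty": 0, "tz": 0, "wx": 0, "wy": 0, "wz": 0}, {"tx": 0.02, "ty": 0, "tz": 0, "wx": 0, "wy": 0, "wz": 0}, {"tx": 0.02, "ty": 0, "tz": 0, "wx": 0, "wy": 0, "wz": 0}]}}

```text
time: 11.95
eef_pos: [0.5743, -0.0144, 0.1847]
ee_rot: [0.691, 0.723, 0.004, 0.004]
contact_force: [-1.6, 1.6, 17.9]
finger_gap: 0.0209
```

```bash
python3 -c "
from h import *
wash(look('19',.097))"
```

```text
t 11.95 eef [ 0.5743 -0.0144  0.1847] F [-1.6  1.6 17.9] gap 0.0209
ring 830 [ 0.5324 -0.0153] res 0.0021 depth z [0.1019 0.1025 0.103 ] back [0.5063 0.5084 0.512 ] 139
nose 3268 [ 0.5359 -0.0152] 0.00081
eye -1 389 z med 0.101 x [0.547  0.5641] y [-0.045 -0.031]
eye 1 312 z med 0.1014 x [0.5471 0.5623] y [0.0015 0.0147]
washer travel mm 4.02
```

The TCP moved but the ring did not, so the pliers are pivoting in the pads and lifting the ring's back. I'll undo that, squeeze harder against the stop, press less (about 10 N still keeps the washer down), and push forward again.

{"op": "jog_arm", "data": {"plan": [{"tx": -0.012, "ty": 0, "tz": 0, "wx": 0, "wy": 0, "wz": 0}, {"tx": -0.025, "ty": 0, "tz": 0, "wx": 0, "wy": 0, "wz": 0}, {"tx": -0.038, "ty": 0, "tz": 0.005, "wx": 0, "wy": 0, "wz": 0}, {"tx": -0.052, "ty": 0, "tz": 0.01, "wx": 0, "wy": 0, "wz": 0}, {"tx": -0.052, "ty": 0, "tz": 0.015, "wx": 0, "wy": 0, "wz": 0}, {"tx": -0.052, "ty": 0, "tz": 0.02, "wx": 0, "wy": 0, "wz": 0}, {"tx": -0.052, "ty": 0, "tz": 0.02, "wx": 0, "wy": 0, "wz": 0}]}}

```text
time: 12.58
eef_pos: [0.567, -0.0146, 0.1856]
ee_rot: [0.691, 0.723, 0.004, 0.004]
contact_force: [1.6, 1.9, 9.9]
finger_gap: 0.0211
```

```bash
python3 -c "
from h import *
d=look('20',.097);wash(d)
P=cloud(d)
# jaw rods/block front x vs z : tilt of pliers about y
for t in('7','14','19','20'):
    d=load(f'pics/wrist{t}.npz');P=cloud(d).reshape(-1,3);o=[]
    for z0 in np.arange(.11,.215,.01):
        m=(abs(P[:,2]-z0)<.003)&(P[:,0]>.535)&(P[:,0]<.58)&(abs(P[:,1]+.0145)<.035)&(np.hypot(P[:,0]-.536,P[:,1]+.015)>.022);o.append((round(z0*1000),round(np.percentile(P[m,0],10)*1000,1) if m.sum()>8 else None))
    print(t,o)
"
```

```text
t 12.58 eef [ 0.567  -0.0146  0.1856] F [1.6 1.9 9.9] gap 0.0211
ring 805 [ 0.5318 -0.0153] res 0.00208 depth z [0.0992 0.0999 0.1004] back [0.5059 0.5077 0.5098] 128
nose 3133 [ 0.5354 -0.015 ] 0.00078
eye -1 356 z med 0.1009 x [0.5467 0.5634] y [-0.0451 -0.031 ]
eye 1 291 z med 0.1011 x [0.5469 0.5612] y [0.0016 0.0149]
washer travel mm 4.02
7 [(110, np.float64(539.3)), (120, None), (130, np.float64(560.1)), (140, np.float64(559.8)), (150, np.float64(560.1)), (160, np.float64(560.5)), (170, None), (180, np.float64(556.7)), (190, np.float64(556.9)), (200, np.float64(562.5)), (210, np.float64(562.9))]
14 [(110, np.float64(538.7)), (120, np.float64(555.9)), (130, np.float64(556.1)), (140, np.float64(556.4)), (150, None), (160, np.float64(553.2)), (170, np.float64(554.6)), (180, np.float64(557.8)), (190, np.float64(557.9)), (200, np.float64(558.1)), (210, np.float64(553.9))]
19 [(110, np.float64(539.3)), (120, np.float64(558.3)), (130, np.float64(559.3)), (140, None), (150, np.float64(554.0)), (160, np.float64(557.6)), (170, np.float64(563.6)), (180, np.float64(564.6)), (190, np.float64(565.5)), (200, np.float64(561.7)), (210, np.float64(562.2))]
20 [(110, np.float64(539.3)), (120, np.float64(556.5)), (130, np.float64(557.2)), (140, None), (150, np.float64(553.8)), (160, np.float64(554.9)), (170, np.float64(558.9)), (180, np.float64(559.1)), (190, np.float64(559.5)), (200, np.float64(555.1)), (210, np.float64(554.9))]
```

{"op": "jog_arm", "data": {"plan": [{"tx": 0, "ty": 0, "tz": 0.006, "wx": 0, "wy": 0, "wz": 0}, {"tx": 0, "ty": 0, "tz": 0.012, "wx": 0, "wy": -0.01, "wz": 0}, {"tx": 0, "ty": 0, "tz": 0.012, "wx": 0, "wy": -0.02, "wz": 0}, {"tx": 0, "ty": 0, "tz": 0.012, "wx": 0, "wy": -0.03, "wz": 0}, {"tx": 0, "ty": 0, "tz": 0.012, "wx": 0, "wy": -0.03, "wz": 0}], "claw": -1}}

```text
time: 13.05
eef_pos: [0.5654, -0.0145, 0.1866]
ee_rot: [0.691, 0.722, 0.019, 0.02]
contact_force: [-0.0, 1.5, 8.0]
finger_gap: 0.021
```

```bash
python3 -c "
from h import *
d=look('21',.097);wash(d);s=sense();print(s['ft_torque'])"
```

```text
t 13.05 eef [ 0.5654 -0.0145  0.1866] F [-0.   1.5  8. ] gap 0.021
ring 820 [ 0.5319 -0.015 ] res 0.00209 depth z [0.0998 0.1004 0.101 ] back [0.5057 0.5078 0.5097] 134
nose 3113 [ 0.5358 -0.0155] 0.00088
eye -1 354 z med 0.1018 x [0.5466 0.5634] y [-0.045  -0.0315]
eye 1 288 z med 0.102 x [0.547  0.5609] y [0.0016 0.0149]
washer travel mm 3.14
[0.24743524 0.10340946 0.00711269]
```

{"op": "jog_arm", "data": {"plan": [{"tx": 0.008, "ty": 0, "tz": 0, "wx": 0, "wy": 0, "wz": 0}, {"tx": 0.016, "ty": 0, "tz": 0, "wx": 0, "wy": 0, "wz": 0}, {"tx": 0.024, "ty": 0, "tz": 0, "wx": 0, "wy": 0, "wz": 0}, {"tx": 0.03, "ty": 0, "tz": 0, "wx": 0, "wy": 0, "wz": 0}, {"tx": 0.03, "ty": 0, "tz": 0, "wx": 0, "wy": 0, "wz": 0}]}}

```text
time: 13.52
eef_pos: [0.5692, -0.0144, 0.1859]
ee_rot: [0.691, 0.722, 0.018, 0.019]
contact_force: [-1.9, 1.5, 9.4]
finger_gap: 0.0212
```

```bash
python3 -c "
from h import *
d=look('22',.097);wash(d);s=sense();print(s['ft_torque'])"
```

```text
t 13.52 eef [ 0.5692 -0.0144  0.1859] F [-1.9  1.5  9.4] gap 0.0212
ring 834 [ 0.5321 -0.0151] res 0.0021 depth z [0.1002 0.1009 0.1014] back [0.5062 0.508  0.5101] 132
nose 3215 [ 0.5355 -0.0154] 0.00087
eye -1 378 z med 0.1013 x [0.5469 0.5637] y [-0.045 -0.031]
eye 1 301 z med 0.1017 x [0.5469 0.5614] y [0.0018 0.0148]
washer travel mm 3.75
[ 0.2334888   0.57800104 -0.01150641]
```

{"op": "jog_arm", "data": {"plan": [{"tx": 0.006, "ty": 0, "tz": 0.005, "wx": 0, "wy": 0, "wz": 0}, {"tx": 0.012, "ty": 0, "tz": 0.01, "wx": 0, "wy": 0, "wz": 0}, {"tx": 0.018, "ty": 0, "tz": 0.015, "wx": 0, "wy": -0.01, "wz": 0}, {"tx": 0.018, "ty": 0, "tz": 0.015, "wx": 0, "wy": -0.02, "wz": 0}, {"tx": 0.018, "ty": 0, "tz": 0.015, "wx": 0, "wy": -0.02, "wz": 0}]}}

```text
time: 13.98
eef_pos: [0.5706, -0.0142, 0.1876]
ee_rot: [0.691, 0.722, 0.028, 0.029]
contact_force: [-3.1, 1.5, 7.3]
finger_gap: 0.021
```

```bash
python3 -c "
from h import *
d=look('23',.098);wash(d);s=sense();print(s['ft_torque'])
P=cloud(d).reshape(-1,3);o=[]
for z0 in np.arange(.11,.215,.01):
    m=(abs(P[:,2]-z0)<.003)&(P[:,0]>.535)&(P[:,0]<.58)&(abs(P[:,1]+.0145)<.035)&(np.hypot(P[:,0]-.536,P[:,1]+.015)>.022);o.append((round(z0*1000),round(float(np.percentile(P[m,0],10))*1000,1) if m.sum()>8 else None))
print(o)"
```

```text
t 13.98 eef [ 0.5706 -0.0142  0.1876] F [-3.1  1.5  7.3] gap 0.021
ring 869 [ 0.5324 -0.0152] res 0.00209 depth z [0.1017 0.1023 0.1029] back [0.5062 0.5082 0.5108] 143
nose 3237 [ 0.5357 -0.0154] 0.00084
eye -1 378 z med 0.1028 x [0.5469 0.5635] y [-0.0453 -0.031 ]
eye 1 300 z med 0.1029 x [0.5472 0.5616] y [0.0017 0.0146]
washer travel mm 2.27
[ 0.34784556  0.95439691 -0.04329093]
[(110, 538.7), (120, 557.1), (130, 557.7), (140, 558.6), (150, 555.6), (160, 555.3), (170, 559.8), (180, 560.4), (190, 560.7), (200, 556.5), (210, 556.9)]
```

The pins protrude about 2 mm through the eyes and push the washer themselves, so the ring rides about 1.5 mm above it. That means I need nearly full washer travel for the ring to clear the land. I'll press back down and push forward more firmly.

{"op": "jog_arm", "data": {"plan": [{"tx": 0, "ty": 0, "tz": -0.008, "wx": 0, "wy": 0, "wz": 0}, {"tx": 0, "ty": 0, "tz": -0.016, "wx": 0, "wy": 0, "wz": 0}, {"tx": 0.008, "ty": 0, "tz": -0.018, "wx": 0, "wy": -0.01, "wz": 0}, {"tx": 0.016, "ty": 0, "tz": -0.018, "wx": 0, "wy": -0.02, "wz": 0}, {"tx": 0.024, "ty": 0, "tz": -0.018, "wx": 0, "wy": -0.02, "wz": 0}, {"tx": 0.024, "ty": 0, "tz": -0.018, "wx": 0, "wy": -0.02, "wz": 0}]}}

```text
time: 14.53
eef_pos: [0.5753, -0.0143, 0.1858]
ee_rot: [0.69, 0.721, 0.04, 0.042]
contact_force: [-2.2, 1.2, 9.2]
finger_gap: 0.0209
```

```bash
cat >> h.py <<'E'
def tilt(d):
    P=cloud(d).reshape(-1,3);o=[]
    for z0 in np.arange(.11,.215,.01):
        m=(abs(P[:,2]-z0)<.003)&(P[:,0]>.535)&(P[:,0]<.58)&(abs(P[:,1]+.0145)<.035)&(np.hypot(P[:,0]-.536,P[:,1]+.015)>.022);o.append((round(z0*1000),round(float(np.percentile(P[m,0],10))*1000,1) if m.sum()>8 else None))
    print(o)
E
python3 -c "
from h import *
d=look('24',.098);wash(d);s=sense();print(s['ft_torque']);tilt(d)"
```

```text
t 14.53 eef [ 0.5753 -0.0143  0.1858] F [-2.2  1.2  9.2] gap 0.0209
ring 921 [ 0.5324 -0.0152] res 0.00209 depth z [0.1011 0.1017 0.1023] back [0.5064 0.5083 0.5103] 145
nose 3372 [ 0.536 -0.015] 0.00104
eye -1 420 z med 0.1013 x [0.5469 0.5638] y [-0.0451 -0.0311]
eye 1 333 z med 0.1015 x [0.5471 0.562 ] y [0.0015 0.0147]
washer travel mm 4.03
[3.55313107e-01 8.30570665e-01 7.89772780e-04]
[(110, 539.2), (120, 557.8), (130, 558.6), (140, None), (150, 556.1), (160, 556.6), (170, 562.1), (180, 562.8), (190, 563.4), (200, 559.4), (210, 560.1)]
```

The pins' friction on the washer beats what torsion in the pads can give. Friction in x vanishes while the pins are sliding in y, so I'll square the pliers up again. Then I'll let the ring close partly with a forward bias, which should carry it forward.

{"op": "jog_arm", "data": {"plan": [{"tx": -0.015, "ty": 0, "tz": 0, "wx": 0, "wy": 0.02, "wz": 0}, {"tx": -0.03, "ty": 0, "tz": 0, "wx": 0, "wy": 0.035, "wz": 0}, {"tx": -0.045, "ty": 0, "tz": -0.004, "wx": 0, "wy": 0.04, "wz": 0}, {"tx": -0.045, "ty": 0, "tz": -0.008, "wx": 0, "wy": 0.04, "wz": 0}, {"tx": -0.045, "ty": 0, "tz": -0.008, "wx": 0, "wy": 0.04, "wz": 0}]}}

```text
time: 15.0
eef_pos: [0.5717, -0.0145, 0.1858]
ee_rot: [0.691, 0.722, 0.02, 0.021]
contact_force: [0.8, 1.0, 9.1]
finger_gap: 0.0212
```

```bash
python3 -c "
from h import *
d=look('25',.098);wash(d);s=sense();print(s['ft_torque']);tilt(d)"
```

```text
t 15.0 eef [ 0.5717 -0.0145  0.1858] F [0.8 1.  9.1] gap 0.0212
ring 861 [ 0.5319 -0.0152] res 0.00209 depth z [0.1003 0.1009 0.1015] back [0.5058 0.5078 0.5101] 140
nose 3262 [ 0.5353 -0.0156] 0.00083
eye -1 388 z med 0.1011 x [0.547  0.5636] y [-0.0451 -0.0312]
eye 1 308 z med 0.1013 x [0.5472 0.5616] y [0.0013 0.0147]
washer travel mm 4.01
[ 0.3019635  -0.56283993 -0.03971084]
[(110, 539.4), (120, 557.1), (130, 557.8), (140, None), (150, 554.8), (160, 555.8), (170, 560.6), (180, 561.1), (190, 561.5), (200, 557.4), (210, 557.9)]
```

{"op": "jog_arm", "data": {"plan": [{"tx": -0.012, "ty": 0, "tz": -0.004, "wx": 0, "wy": 0, "wz": 0}, {"tx": -0.025, "ty": 0, "tz": -0.008, "wx": 0, "wy": 0, "wz": 0}, {"tx": -0.025, "ty": 0, "tz": -0.01, "wx": 0, "wy": 0, "wz": 0}]}}

```text
time: 15.3
eef_pos: [0.569, -0.0146, 0.1858]
ee_rot: [0.691, 0.722, 0.022, 0.023]
contact_force: [3.8, 0.7, 11.9]
finger_gap: 0.0211
```

{"op": "jog_arm", "data": {"plan": [{"tx": 0.006, "ty": 0, "tz": -0.004, "wx": 0, "wy": 0, "wz": 0}, {"tx": 0.012, "ty": 0, "tz": -0.008, "wx": 0, "wy": 0, "wz": 0}, {"tx": 0.02, "ty": 0, "tz": -0.01, "wx": 0, "wy": 0, "wz": 0}, {"tx": 0.02, "ty": 0, "tz": -0.01, "wx": 0, "wy": 0, "wz": 0}], "claw": -0.4}}

```text
time: 15.63
eef_pos: [0.5718, -0.0151, 0.1853]
ee_rot: [0.691, 0.722, 0.021, 0.023]
contact_force: [0.3, 0.8, 15.5]
finger_gap: 0.0254
```

```bash
python3 -c "
from h import *
d=look('26',.098);wash(d);s=sense();print(s['ft_torque']);tilt(d)"
```

```text
t 15.63 eef [ 0.5718 -0.0151  0.1853] F [ 0.3  0.8 15.5] gap 0.0254
ring 830 [ 0.5316 -0.0162] res 0.00189 depth z [0.0996 0.1002 0.1007] back [0.5056 0.5075 0.5108] 137
nose 3260 [ 0.5365 -0.0148] 0.00101
eye -1 398 z med 0.1008 x [0.5467 0.563 ] y [-0.0452 -0.0302]
eye 1 244 z med 0.101 x [0.5468 0.5618] y [-0.0008  0.0125]
washer travel mm 4.03
[ 0.06662809 -0.28915658  0.03482786]
[(110, 539.4), (120, 556.9), (130, 557.6), (140, None), (150, 554.3), (160, 555.8), (170, 560.5), (180, 561.1), (190, 561.7), (200, 557.4), (210, 558.0)]
```

{"op": "jog_arm", "data": {"plan": [{"tx": 0.01, "ty": 0, "tz": 0.01, "wx": 0, "wy": 0, "wz": 0}, {"tx": 0.02, "ty": 0, "tz": 0.012, "wx": 0, "wy": 0, "wz": 0}, {"tx": 0.025, "ty": 0, "tz": 0.01, "wx": 0, "wy": -0.01, "wz": 0}, {"tx": 0.025, "ty": 0, "tz": 0.008, "wx": 0, "wy": -0.01, "wz": 0}], "claw": -0.3}}

```text
time: 16.02
eef_pos: [0.5742, -0.0139, 0.1853]
ee_rot: [0.691, 0.722, 0.026, 0.027]
contact_force: [-0.6, 2.8, 14.3]
finger_gap: 0.0301
```

```bash
python3 -c "
from h import *
d=look('27',.098);wash(d);s=sense();print(s['ft_torque']);tilt(d)"
```

```text
t 16.02 eef [ 0.5742 -0.0139  0.1853] F [-0.6  2.8 14.3] gap 0.0301
ring 894 [ 0.5317 -0.0151] res 0.00181 depth z [0.099  0.0996 0.1002] back [0.5055 0.5074 0.5093] 142
nose 3327 [ 0.5358 -0.0158] 0.00076
eye -1 325 z med 0.1008 x [0.5467 0.5633] y [-0.0425 -0.028 ]
eye 1 277 z med 0.101 x [0.5469 0.5625] y [-0.0007  0.0124]
washer travel mm 4.04
[0.63735357 0.02794541 0.06818545]
[(110, 539.2), (120, 557.6), (130, 558.3), (140, 559.6), (150, 555.6), (160, 556.3), (170, 561.9), (180, 562.6), (190, 563.3), (200, 559.2), (210, 559.8)]
```

{"op": "jog_arm", "data": {"plan": [{"tx": 0.012, "ty": 0, "tz": 0.003, "wx": 0, "wy": 0, "wz": 0}, {"tx": 0.024, "ty": 0, "tz": 0.003, "wx": 0, "wy": 0, "wz": 0}, {"tx": 0.03, "ty": 0, "tz": 0, "wx": 0, "wy": 0, "wz": 0}, {"tx": 0.03, "ty": 0, "tz": 0, "wx": 0, "wy": 0, "wz": 0}], "claw": -0.2}}

```text
time: 16.4
eef_pos: [0.5785, -0.0144, 0.1846]
ee_rot: [0.691, 0.722, 0.026, 0.027]
contact_force: [0.5, 1.1, 11.8]
finger_gap: 0.034
```

```bash
python3 -c "
from h import *
d=look('28',.098);wash(d);s=sense();print(s['ft_torque']);tilt(d)"
```

```text
t 16.4 eef [ 0.5785 -0.0144  0.1846] F [ 0.5  1.1 11.8] gap 0.034
ring 887 [ 0.5322 -0.0162] res 0.00158 depth z [0.0989 0.0995 0.1001] back [0.5058 0.5079 0.5119] 153
nose 3415 [ 0.5357 -0.0152] 0.00087
eye -1 349 z med 0.101 x [0.5467 0.5646] y [-0.0424 -0.0273]
eye 1 211 z med 0.1011 x [0.5477 0.5631] y [-0.003   0.0099]
washer travel mm 4.03
[ 0.38783835  0.02510012 -0.031017  ]
[(110, 539.1), (120, 558.9), (130, 560.0), (140, 561.1), (150, 557.9), (160, 556.7), (170, 564.6), (180, 565.7), (190, 566.7), (200, 562.9), (210, 563.9)]
```

The pliers lean their tops forward, and under the press that acts as a strut pushing backwards. I'll lean them the other way (tops to −x) so the press pushes the pins forward.

{"op": "jog_arm", "data": {"plan": [{"tx": -0.02, "ty": 0, "tz": 0, "wx": 0, "wy": 0, "wz": 0}, {"tx": -0.04, "ty": 0, "tz": 0, "wx": 0, "wy": 0, "wz": 0}, {"tx": -0.06, "ty": 0, "tz": 0, "wx": 0, "wy": 0, "wz": 0}, {"tx": -0.08, "ty": 0, "tz": 0, "wx": 0, "wy": 0, "wz": 0}, {"tx": -0.1, "ty": 0, "tz": 0, "wx": 0, "wy": 0, "wz": 0}, {"tx": -0.12, "ty": 0, "tz": 0, "wx": 0, "wy": 0, "wz": 0}, {"tx": -0.12, "ty": 0, "tz": 0, "wx": 0, "wy": -0.03, "wz": 0}, {"tx": -0.12, "ty": 0, "tz": 0, "wx": 0, "wy": -0.06, "wz": 0}]}}

```text
time: 17.12
eef_pos: [0.5606, -0.0145, 0.1845]
ee_rot: [0.689, 0.72, 0.058, 0.061]
contact_force: [-1.9, 1.6, 11.1]
finger_gap: 0.0343
```

```bash
python3 -c "
from h import *
d=look('29',.098);wash(d);s=sense();print(s['ft_torque']);tilt(d)"
```

```text
t 17.12 eef [ 0.5606 -0.0145  0.1845] F [-1.9  1.6 11.1] gap 0.0343
ring 900 [ 0.5319 -0.0159] res 0.0016 depth z [0.0989 0.0994 0.1001] back [0.5057 0.5076 0.5095] 138
nose 3218 [ 0.5378 -0.0153] 0.00121
eye -1 247 z med 0.1016 x [0.5465 0.5626] y [-0.0422 -0.0278]
eye 1 172 z med 0.1026 x [0.5474 0.5628] y [-0.003  0.01 ]
washer travel mm 4.05
[ 0.22929222  0.07424983 -0.04217326]
[(110, 538.4), (120, 555.2), (130, 554.6), (140, None), (150, None), (160, 554.7), (170, 558.1), (180, 557.3), (190, 552.1), (200, 545.8), (210, 543.8)]
```

{"op": "jog_arm", "data": {"plan": [{"tx": 0.005, "ty": 0, "tz": 0, "wx": 0, "wy": 0, "wz": 0}, {"tx": 0.01, "ty": 0, "tz": -0.004, "wx": 0, "wy": -0.01, "wz": 0}, {"tx": 0.015, "ty": 0, "tz": -0.006, "wx": 0, "wy": -0.02, "wz": 0}, {"tx": 0.015, "ty": 0, "tz": -0.006, "wx": 0, "wy": -0.02, "wz": 0}], "claw": -0.1}}

```text
time: 17.5
eef_pos: [0.5614, -0.0138, 0.1836]
ee_rot: [0.688, 0.719, 0.069, 0.071]
contact_force: [-1.8, 2.5, 11.5]
finger_gap: 0.0385
```

```bash
python3 -c "
from h import *
d=look('30',.098);wash(d);s=sense();print(s['ft_torque']);tilt(d)"
```

```text
t 17.5 eef [ 0.5614 -0.0138  0.1836] F [-1.8  2.5 11.5] gap 0.0385
ring 864 [ 0.5338 -0.016 ] res 0.00133 depth z [0.099  0.0996 0.1001] back [0.5074 0.5092 0.5112] 144
nose 3272 [ 0.5374 -0.0153] 0.00128
eye -1 233 z med 0.1014 x [0.5467 0.5637] y [-0.0425 -0.0281]
eye 1 151 z med 0.1035 x [0.5483 0.5634] y [-0.0028  0.0098]
washer travel mm 4.03
[0.71755475 0.53949739 0.07679417]
[(110, 538.3), (120, 556.6), (130, 555.8), (140, None), (150, None), (160, 553.4), (170, 558.0), (180, 553.3), (190, 552.1), (200, 545.0), (210, 543.5)]
```

It works: the ring moved forward 1.6 mm and is still level. I'll continue the same way.

{"op": "jog_arm", "data": {"plan": [{"tx": 0.008, "ty": 0, "tz": 0, "wx": 0, "wy": 0, "wz": 0}, {"tx": 0.015, "ty": 0, "tz": 0, "wx": 0, "wy": -0.01, "wz": 0}, {"tx": 0.015, "ty": 0, "tz": -0.003, "wx": 0, "wy": -0.01, "wz": 0}, {"tx": 0.015, "ty": 0, "tz": -0.003, "wx": 0, "wy": -0.01, "wz": 0}], "claw": 0.0}}

```text
time: 17.88
eef_pos: [0.5641, -0.0144, 0.1829]
ee_rot: [0.687, 0.719, 0.074, 0.077]
contact_force: [-2.2, 0.5, 10.9]
finger_gap: 0.0426
```

```bash
python3 -c "
from h import *
d=look('31',.098);wash(d);s=sense();print(s['ft_torque']);tilt(d)"
```

```text
t 17.88 eef [ 0.5641 -0.0144  0.1829] F [-2.2  0.5 10.9] gap 0.0426
ring 831 [ 0.5347 -0.0162] res 0.0012 depth z [0.0988 0.0994 0.1001] back [0.5082 0.5101 0.5121] 147
nose 3343 [ 0.5367 -0.0148] 0.00134
eye -1 246 z med 0.1015 x [0.5466 0.5637] y [-0.0419 -0.0277]
eye 1 126 z med 0.104 x [0.558  0.5654] y [-0.0026  0.0078]
washer travel mm 4.01
[0.36520777 0.25837711 0.05128653]
[(110, 538.5), (120, 557.8), (130, 557.0), (140, 556.8), (150, None), (160, 552.2), (170, 555.1), (180, 554.1), (190, 552.8), (200, 546.7), (210, 545.5)]
```

{"op": "jog_arm", "data": {"plan": [{"tx": 0.008, "ty": 0, "tz": 0, "wx": 0, "wy": 0, "wz": 0}, {"tx": 0.015, "ty": 0, "tz": -0.003, "wx": 0, "wy": 0, "wz": 0}, {"tx": 0.015, "ty": 0, "tz": -0.006, "wx": 0, "wy": 0, "wz": 0}, {"tx": 0.015, "ty": 0, "tz": -0.006, "wx": 0, "wy": 0, "wz": 0}], "claw": 0.14}}

```text
time: 18.27
eef_pos: [0.5667, -0.0149, 0.1817]
ee_rot: [0.687, 0.718, 0.073, 0.077]
contact_force: [-1.8, 0.5, 9.2]
finger_gap: 0.0483
```

```bash
python3 -c "
from h import *
d=look('32',.098);wash(d);s=sense();print(s['ft_torque']);tilt(d)
P=cloud(d)
for v in range(212,246,2): print(v,' '.join('%3d'%round(P[v,u,2]*1000) for u in range(274,382,3)))
print(' y ',' '.join('%3d'%round(onplane(d,u,232,.1)[1]*1000) for u in range(274,382,3)))"
```

```text
t 18.27 eef [ 0.5667 -0.0149  0.1817] F [-1.8  0.5  9.2] gap 0.0483
ring 779 [ 0.5353 -0.0158] res 0.00105 depth z [0.0989 0.0995 0.1001] back [0.5088 0.5105 0.5124] 133
nose 3418 [ 0.5368 -0.015 ] 0.00105
eye -1 202 z med 0.1017 x [0.5465 0.5644] y [-0.0417 -0.0274]
eye 1 96 z med 0.1025 x [0.5589 0.5658] y [-0.0029  0.0033]
washer travel mm 4.03
[0.19461931 0.0547531  0.00583058]
[(110, 538.4), (120, 558.7), (130, 558.2), (140, 557.4), (150, None), (160, 552.4), (170, 556.1), (180, 555.1), (190, 554.1), (200, 548.6), (210, 547.9)]
212  72  72  95  95  95  95 100 101 103 105 103  95 108 107 116 115 115 118 117 116 115 109 108 108 103 101 100  95  96  96  95  96  96  95  70  72
214  71  71  73  96  96  96 101 103 106 106 107  96 102 101 109 108 109 109 109 109 108 108 103 105 107 105 100  95  96  96  95  96  95  71  71  71
216  72  70  72  71  96  95 100 111 112 111 111 111 101 100  96  95  96  95  97 100 101  98 111 324 112 110 101  97  96  95  97  95  71  70  71  71
218  71  70  71  72  95  96 100 113 115 324 114 113 101 101  94  95  97  96 324  96 100 113 114 113 113 113 111  96  
[... 1402 characters left out ...]
 158 157 139 158 158 157 157 157 158 157 157 157 140 138 157 157 157 156 157  72  71  71  72  73  74  74  73
240  74  74  74  73  73 159 159 160 160 159 157 142 160 160 159 159 159 160 160 159 159 142 142 158 159 159 159 159  72  72  73  73  73  74  76  74
242  74  74  74  74  75 158 160 161 161 158 159 154 160 161 162 161 161 161 161 161 159 153 154 160 160 160 161 160  73  74  73  74  74  74  74  75
244  74  73  73  74 153 160 161 160 161 160 158 156 160 163 162 163 163 163 162 161 160 156 156 159 160 161 160 160 154  74  74  75  75  74  73  75
 y  -46 -45 -43 -41 -39 -37 -35 -33 -31 -29 -27 -26 -24 -22 -20 -18 -16 -14 -12 -10  -8  -7  -5  -3  -1   1   3   5   7   9  11  12  14  16  18  20
```

{"op": "jog_arm", "data": {"plan": [{"tx": 0.006, "ty": 0, "tz": -0.004, "wx": 0, "wy": 0, "wz": 0}, {"tx": 0.012, "ty": 0, "tz": -0.008, "wx": 0, "wy": 0, "wz": 0}, {"tx": 0.012, "ty": 0, "tz": -0.012, "wx": 0, "wy": 0, "wz": 0}, {"tx": 0.012, "ty": 0, "tz": -0.014, "wx": 0, "wy": 0, "wz": 0}], "claw": 0.28}}

```text
time: 18.65
eef_pos: [0.5689, -0.0148, 0.18]
ee_rot: [0.687, 0.718, 0.074, 0.078]
contact_force: [-1.0, 1.0, 11.0]
finger_gap: 0.0548
```

{"op": "jog_arm", "data": {"plan": [{"tx": 0.004, "ty": 0, "tz": -0.006, "wx": 0, "wy": 0, "wz": 0}, {"tx": 0.008, "ty": 0, "tz": -0.012, "wx": 0, "wy": 0, "wz": 0}, {"tx": 0.008, "ty": 0, "tz": -0.016, "wx": 0, "wy": 0, "wz": 0}, {"tx": 0.008, "ty": 0, "tz": -0.016, "wx": 0, "wy": 0, "wz": 0}], "claw": 0.4}}

```text
time: 18.98
eef_pos: [0.5708, -0.0155, 0.1783]
ee_rot: [0.687, 0.718, 0.074, 0.079]
contact_force: [-0.6, -0.7, 10.9]
finger_gap: 0.0598
```

```bash
python3 -c "
from h import *
d=look('33',.098);wash(d);tilt(d)
P=cloud(d)
for v in range(200,232,2): print(v,' '.join('%3d'%round(P[v,u,2]*1000) for u in range(280,376,3)))
print(' y ',' '.join('%3d'%round(onplane(d,u,216,.1)[1]*1000) for u in range(280,376,3)))"
```

```text
t 18.98 eef [ 0.5708 -0.0155  0.1783] F [-0.6 -0.7 10.9] gap 0.0598
ring 708 [ 0.5358 -0.015 ] res 0.00084 depth z [0.0988 0.0994 0.1   ] back [0.5093 0.5108 0.5124] 121
nose 3619 [ 0.5368 -0.015 ] 0.00107
eye -1 82 z med 0.1031 x [0.5533 0.5662] y [-0.0318 -0.0271]
eye 1 64 z med 0.0992 x [0.5601 0.5675] y [-0.0027  0.0015]
washer travel mm 4.03
[(110, 538.6), (120, 559.5), (130, 559.1), (140, 558.6), (150, None), (160, 552.7), (170, 557.6), (180, 556.9), (190, 556.3), (200, 551.1), (210, 550.5)]
200  96  96  96  96  96  96 109 109 117 117 118 118 116 118 116 117 118 117 118 118 117 118 117 117 116 110 109  94  95  96  95  96
202  95  94  95  96  96  96  95 109 109 116 118 119 118 117 117 118 118 117 117 118 117 117 117 115 110 108  96  96  96  94  95  96
204  95  95  95  96  98  95  95  98 108 108 116 117 118 118 118 117 118 117 118 117 118 118 116 109 109  96  95  96  96  95  95  96
206  95  96  96  95  95  96  95  99 101 109 109 115 118 117 117 117 117 118 118 118 117 116 109 110  96  96  95  95  96  95  96  95
208  96  96  95  96  95  94  98 100  98 102 109 109 115 116 116 117 1
[... 946 characters left out ...]
 121 121  94  72  72  71  71  71  72  71
224  70  72  71  71  71  70  71 125 125 125 125 124 122  97  96  95  95  96 124 124 124 125 125 124  71  71  70  70  71  71  71  71
226  71  70  72  71  69  70  71 128 128 127 129 128 125  96  95  96  96  96 128 127 127 127 126 126  71  71  71  72  71  71  71  72
228  72  71  72  70  71  71  71 131 130 130 130 131 127  77  77  77  77  71 129 130 129 129 130 129  70  70  70  70  71  72  72  71
230  72  70  71  72  71  71  70 131 133 132 134 132 130  76  77  77  77  71 133 131 130 133 132 131  71  71  70  71  70  70  71  71
 y  -43 -41 -39 -37 -36 -34 -32 -30 -28 -26 -25 -23 -21 -19 -17 -15 -14 -12 -10  -8  -6  -4  -3  -1   1   3   5   6   8  10  12  14
```

The ring is now centred on the axle to within about 1 mm, level, and nearly closed. I'll release to the closed spacing and lift out slowly.

{"op": "jog_arm", "data": {"plan": [{"tx": 0, "ty": 0, "tz": -0.004, "wx": 0, "wy": 0, "wz": 0}, {"tx": 0, "ty": 0, "tz": -0.006, "wx": 0, "wy": 0, "wz": 0}, {"tx": 0, "ty": 0, "tz": -0.006, "wx": 0, "wy": 0, "wz": 0}], "claw": 0.45}}

```text
time: 19.28
eef_pos: [0.5709, -0.0157, 0.1777]
ee_rot: [0.687, 0.718, 0.074, 0.079]
contact_force: [-0.4, -0.7, 10.7]
finger_gap: 0.0621
```

{"op": "jog_arm", "data": {"plan": [{"tx": 0, "ty": 0, "tz": 0.02, "wx": 0, "wy": 0, "wz": 0}, {"tx": 0, "ty": 0, "tz": 0.04, "wx": 0, "wy": 0, "wz": 0}, {"tx": 0, "ty": 0, "tz": 0.06, "wx": 0, "wy": 0, "wz": 0}, {"tx": 0, "ty": 0, "tz": 0.08, "wx": 0, "wy": 0, "wz": 0}, {"tx": 0, "ty": 0, "tz": 0.1, "wx": 0, "wy": 0, "wz": 0}, {"tx": 0, "ty": 0, "tz": 0.12, "wx": 0, "wy": 0, "wz": 0}, {"tx": 0, "ty": 0, "tz": 0.14, "wx": 0, "wy": 0, "wz": 0}, {"tx": 0, "ty": 0, "tz": 0.16, "wx": 0, "wy": 0, "wz": 0}]}}

```text
time: 19.95
eef_pos: [0.5664, -0.0146, 0.1947]
ee_rot: [0.688, 0.719, 0.07, 0.073]
contact_force: [-0.8, -0.8, -2.5]
finger_gap: 0.062
```

```bash
python3 -c "
from h import *
d=look('34',.0995);wash(d);tilt(d)
P=cloud(d)
for v in range(196,240,2): print(v,' '.join('%3d'%round(P[v,u,2]*1000) for u in range(280,376,3)))
print(' y ',' '.join('%3d'%round(onplane(d,u,216,.1)[1]*1000) for u in range(280,376,3)))"
```

```text
t 19.95 eef [ 0.5664 -0.0146  0.1947] F [-0.8 -0.8 -2.5] gap 0.062
ring 577 [ 0.5358 -0.015 ] res 0.00079 depth z [0.1012 0.1019 0.1026] back [0.5094 0.5108 0.5126] 106
nose 3167 [ 0.537  -0.0151] 0.00105
eye -1 86 z med 0.1021 x [0.5467 0.5687] y [-0.0393 -0.0272]
eye 1 71 z med 0.1018 x [0.5599 0.5691] y [-0.003   0.0014]
washer travel mm 1.3
[(110, 537.8), (120, 559.4), (130, 557.8), (140, 557.4), (150, 556.8), (160, 556.7), (170, 551.5), (180, 553.1), (190, 555.0), (200, 553.9), (210, 553.4)]
196  98  98  99  99  98  98 108 116 118 117 116 119 118 117 118 117 118 118 117 117 118 118 116 115 109  98  98  99  96  99  98  99
198  99  98  98  98  98  97 109 109 115 118 117 118 117 118 118 117 117 117 117 116 117 118 115 109 108  98  97  99  99  98  98  98
200  98  98  99  97  98  98  98 109 108 115 117 117 117 118 118 117 117 117 118 118 116 116 109 110  98  98  99  99  97  99  98  98
202  98  99  98  98  98  98  98 101 102 109 116 118 117 117 118 117 117 118 116 117 116 109 108  98  99  98  98  98  98  99  98  98
204  99  99  97  98  98  99  98 101 102 101 108 109 116 116 116 116 11
[... 1737 characters left out ...]
 141  72  70  70  71  71  72  72  72  73
232  74  73  73  72  70  70 145 145 146 145 145 146  71  71  71  71  71 144 146 146 146 145 144  71  71  70  71  71  74  73  73  75
234  74  74  75  71  73  72 148 149 148 148 149 148  71  70  70  72  71 148 148 149 148 148 147  71  72  72  73  73  73  75  73  75
236  74  74  75  75 338  73 148 151 151 150 150 149  72 168 169 168  72 149 151 149 151 150 150  72  72  72  75  73  74  74  74  75
238  72  74  73  74 171 171 171 153 153 152 154 171 171 171 171 169 171 171 153 152 153 153 152 170  73  75  74  74  74  75  75  74
 y  -43 -42 -40 -38 -36 -34 -32 -30 -28 -26 -24 -22 -20 -18 -16 -14 -12 -10  -8  -6  -4  -2   0   2   4   6   8  10  11  13  15  17
```

The ring is in the groove: its top is at about 101.7 mm with the washer pushing up at 1.3 mm travel, the eyes are closed, and it is centred. The pliers are out. Next I lift, straighten the pliers and carry them back over the stand.

{"op": "jog_arm", "data": {"plan": [{"tx": 0, "ty": 0, "tz": 0.08, "wx": 0, "wy": 0, "wz": 0}, {"tx": 0, "ty": 0, "tz": 0.16, "wx": 0, "wy": 0, "wz": 0}, {"tx": 0, "ty": 0, "tz": 0.26, "wx": 0, "wy": 0.02, "wz": 0}, {"tx": 0, "ty": 0, "tz": 0.34, "wx": 0, "wy": 0.04, "wz": 0}, {"tx": -0.05, "ty": -0.1, "tz": 0.38, "wx": 0, "wy": 0.05, "wz": 0.01}, {"tx": -0.1, "ty": -0.25, "tz": 0.38, "wx": 0, "wy": 0.05, "wz": 0.01}, {"tx": -0.15, "ty": -0.4, "tz": 0.38, "wx": 0, "wy": 0.05, "wz": 0.01}, {"tx": -0.2, "ty": -0.55, "tz": 0.38, "wx": 0, "wy": 0.05, "wz": 0.01}]}}

```text
time: 20.67
eef_pos: [0.5369, -0.0979, 0.2525]
ee_rot: [0.684, 0.727, 0.044, 0.045]
contact_force: [0.9, -0.4, -1.3]
finger_gap: 0.0616
```

{"op": "jog_arm", "data": {"plan": [{"tx": -0.05, "ty": -0.15, "tz": 0, "wx": 0, "wy": 0, "wz": 0}, {"tx": -0.1, "ty": -0.35, "tz": 0, "wx": 0, "wy": 0, "wz": 0}, {"tx": -0.12, "ty": -0.55, "tz": 0, "wx": 0, "wy": 0, "wz": 0}, {"tx": -0.12, "ty": -0.75, "tz": 0, "wx": 0, "wy": 0, "wz": 0}, {"tx": -0.12, "ty": -0.93, "tz": 0, "wx": 0, "wy": 0, "wz": 0}, {"tx": -0.12, "ty": -1.0, "tz": 0, "wx": 0, "wy": 0, "wz": 0}, {"tx": -0.12, "ty": -1.0, "tz": 0, "wx": 0, "wy": 0, "wz": 0}]}}

```text
time: 21.25
eef_pos: [0.5185, -0.2498, 0.2515]
ee_rot: [0.686, 0.725, 0.044, 0.045]
contact_force: [-0.9, -0.3, -2.2]
finger_gap: 0.0619
```

{"op": "jog_arm", "data": {"plan": [{"tx": 0, "ty": -0.1, "tz": 0, "wx": 0, "wy": 0, "wz": 0}, {"tx": 0, "ty": -0.2, "tz": 0, "wx": 0, "wy": 0, "wz": 0}, {"tx": 0, "ty": -0.28, "tz": 0, "wx": 0, "wy": 0, "wz": 0}, {"tx": 0, "ty": -0.3, "tz": 0, "wx": 0, "wy": 0, "wz": 0}, {"tx": 0, "ty": -0.3, "tz": 0, "wx": 0, "wy": 0, "wz": 0}]}}

```text
time: 21.67
eef_pos: [0.5188, -0.293, 0.2519]
ee_rot: [0.685, 0.726, 0.044, 0.045]
contact_force: [0.4, 0.6, -1.4]
finger_gap: 0.0623
```

```bash
python3 -c "
from h import *
s=sense();e=s['eef_pos'];print(s['time'],e,s['ee_rot'],s['contact_force'])
d=snap('wrist');save(d,'pics/wrist35.png');P=cloud(d).reshape(-1,3);C=d['img'].reshape(-1,3).astype(int)
q=P[(abs(P[:,2]-.078)<.003)&(np.hypot(P[:,0]-.51,P[:,1]+.293)<.08)];print('stand',len(q),cv2.minAreaRect(q[:,:2].astype(np.float32)))
for z0 in np.arange(.15,.27,.01):
    m=(abs(P[:,2]-z0)<.003)&(np.hypot(P[:,0]-e[0],P[:,1]-e[1])<.04)
    if m.sum()>8: print(round(z0,3),m.sum(),'x10%%',np.percentile(P[m,0],[5,50]).round(4),'y',np.percentile(P[m,1],[2,50,98]).round(4))
g=cv2.resize(d['img'][150:390,200:440],(600,600),interpolation=2);cv2.imwrite('pics/c8.png',g[...,::-1])
"
```

```text
21.6667 [ 0.51882363 -0.29297307  0.25193738] [0.68473431 0.72609786 0.0439878  0.04456345] [ 0.43585928  0.55342188 -1.41414222]
stand 8219 ((0.5094735026359558, -0.29333868622779846), (0.06677338480949402, 0.09615328162908554), 3.5242652893066406)
0.18 56 x10%% [0.5073 0.5085] y [-0.3066 -0.2949 -0.2818]
0.19 143 x10%% [0.5069 0.5078] y [-0.3082 -0.29   -0.2808]
0.2 164 x10%% [0.5068 0.5079] y [-0.3074 -0.2902 -0.2812]
0.21 114 x10%% [0.507  0.5078] y [-0.3069 -0.2898 -0.2829]
0.23 362 x10%% [0.4981 0.4993] y [-0.3119 -0.2951 -0.2769]
0.24 1608 x10%% [0.5016 0.5074] y [-0.3105 -0.2945 -0.2791]
0.25 458 x10%% [0.5071 0.5089] y [-0.3098 -0.2883 -0.2793]
0.26 533 x10%% [0.507  0.5091] y [-0.3139 -0.3042 -0.2756]
0.27 428 x10%% [0.5022 0.51  ] y [-0.3242 -0.308  -0.2655]
```

The stand has not moved, the pliers are upright (jaw front constant at x=0.507 m), and they are within 2 mm of the slot. I'll correct that and lower.

{"op": "jog_arm", "data": {"plan": [{"tx": -0.013, "ty": 0.007, "tz": -0.1, "wx": 0, "wy": 0, "wz": 0}, {"tx": -0.013, "ty": 0.007, "tz": -0.25, "wx": 0, "wy": 0, "wz": 0}, {"tx": -0.013, "ty": 0.007, "tz": -0.4, "wx": 0, "wy": 0, "wz": 0}, {"tx": -0.013, "ty": 0.007, "tz": -0.52, "wx": 0, "wy": 0, "wz": 0}, {"tx": -0.013, "ty": 0.007, "tz": -0.6, "wx": 0, "wy": 0, "wz": 0}, {"tx": -0.013, "ty": 0.007, "tz": -0.66, "wx": 0, "wy": 0, "wz": 0}, {"tx": -0.013, "ty": 0.007, "tz": -0.7, "wx": 0, "wy": 0, "wz": 0}, {"tx": -0.013, "ty": 0.007, "tz": -0.7, "wx": 0, "wy": 0, "wz": 0}]}}

```text
time: 22.38
eef_pos: [0.5165, -0.2905, 0.1462]
ee_rot: [0.684, 0.727, 0.044, 0.044]
contact_force: [-0.1, 0.4, -1.9]
finger_gap: 0.0617
```

{"op": "jog_arm", "data": {"plan": [{"tx": 0, "ty": 0, "tz": -0.06, "wx": 0, "wy": 0, "wz": 0}, {"tx": 0, "ty": 0, "tz": -0.12, "wx": 0, "wy": 0, "wz": 0}, {"tx": 0, "ty": 0, "tz": -0.18, "wx": 0, "wy": 0, "wz": 0}, {"tx": 0, "ty": 0, "tz": -0.22, "wx": 0, "wy": 0, "wz": 0}, {"tx": 0, "ty": 0, "tz": -0.22, "wx": 0, "wy": 0, "wz": 0}]}}

```text
time: 22.8
eef_pos: [0.5157, -0.2903, 0.1118]
ee_rot: [0.685, 0.726, 0.044, 0.043]
contact_force: [-0.1, 0.5, -2.2]
finger_gap: 0.0617
```

```bash
python3 -c "
from h import *
s=sense();e=s['eef_pos'];print(s['time'],e,s['contact_force'])
d=snap('wrist');save(d,'pics/wrist36.png');P=cloud(d).reshape(-1,3)
q=P[(np.hypot(P[:,0]-.51,P[:,1]+.2933)<.045)&(P[:,2]>.06)&(P[:,2]<.16)]
for z0 in np.arange(.08,.16,.004):
    m=abs(q[:,2]-z0)<.002
    print(round(z0,3),m.sum(),np.percentile(q[m,0],[2,98]).round(4) if m.sum()>5 else '',np.percentile(q[m,1],[2,98]).round(4) if m.sum()>5 else '')
"
```

```text
22.8 [ 0.51570528 -0.29027877  0.11176674] [-0.08234564  0.52812451 -2.19140676]
0.08 9969 [0.4769 0.539 ] [-0.335  -0.2516]
0.084 2  
0.088 139 [0.4947 0.5162] [-0.3094 -0.2741]
0.092 373 [0.4944 0.5137] [-0.3086 -0.275 ]
0.096 1282 [0.4949 0.5225] [-0.3082 -0.276 ]
0.1 984 [0.497  0.5179] [-0.3077 -0.2765]
0.104 273 [0.5036 0.5128] [-0.3045 -0.2786]
0.108 295 [0.5035 0.5127] [-0.3061 -0.2772]
0.112 322 [0.5036 0.5127] [-0.3079 -0.2761]
0.116 346 [0.5034 0.5132] [-0.3096 -0.2742]
0.12 357 [0.5034 0.5133] [-0.311  -0.2727]
0.124 370 [0.5033 0.5132] [-0.3123 -0.2717]
0.128 252 [0.5035 0.5136] [-0.3089 -0.275 ]
0.132 524 [0.4983 0.5148] [-0.3228 -0.2613]
0.136 952 [0.4985 0.5171] [-0.3225 -0.2612]
0.14 699 [0.4985 0.5157] [-0.3285 -0.2569]
0.144 921 [0.4981 0.5157] [-0.3332 -0.2514]
0.148 1044 [0.4977 0.5154] [-0.3353 -0.2502]
0.152 1141 [0.4971 0.5155] [-0.3357 -0.2506]
0.156 1249 [0.4966 0.5155] [-0.3358 -0.2505]
```

{"op": "jog_arm", "data": {"plan": [{"tx": 0, "ty": -0.005, "tz": -0.03, "wx": 0, "wy": 0, "wz": 0}, {"tx": 0, "ty": -0.005, "tz": -0.05, "wx": 0, "wy": 0, "wz": 0}, {"tx": 0, "ty": -0.005, "tz": -0.058, "wx": 0, "wy": 0, "wz": 0}, {"tx": 0, "ty": -0.005, "tz": -0.058, "wx": 0, "wy": 0, "wz": 0}]}}

```text
time: 23.18
eef_pos: [0.5171, -0.2921, 0.1059]
ee_rot: [0.684, 0.726, 0.044, 0.045]
contact_force: [0.2, 0.4, -1.9]
finger_gap: 0.0618
```

{"op": "jog_arm", "data": {"plan": [{"tx": 0, "ty": 0, "tz": 0, "wx": 0, "wy": 0, "wz": 0}, {"tx": 0, "ty": 0, "tz": 0.01, "wx": 0, "wy": 0, "wz": 0}, {"tx": 0, "ty": 0, "tz": 0.02, "wx": 0, "wy": 0, "wz": 0}, {"tx": 0, "ty": 0, "tz": 0.02, "wx": 0, "wy": 0, "wz": 0}, {"tx": 0, "ty": 0, "tz": 0.02, "wx": 0, "wy": 0, "wz": 0}], "claw": 1}}

```text
time: 23.6
eef_pos: [0.5173, -0.2922, 0.1093]
ee_rot: [0.684, 0.726, 0.044, 0.045]
contact_force: [0.1, 0.4, 0.2]
finger_gap: 0.0851
```

```bash
python3 -c "
from h import *
s=sense();e=s['eef_pos'];print(s['time'],e,s['contact_force'],s['finger_gap'])
d=snap('wrist');save(d,'pics/wrist37.png');P=cloud(d).reshape(-1,3)
q=P[(np.hypot(P[:,0]-.51,P[:,1]+.2933)<.045)&(P[:,2]>.06)&(P[:,2]<.18)]
for z0 in np.arange(.08,.18,.005):
    m=abs(q[:,2]-z0)<.002
    print(round(z0,3),m.sum(),np.percentile(q[m,0],[2,98]).round(4) if m.sum()>5 else '',np.percentile(q[m,1],[2,98]).round(4) if m.sum()>5 else '')
"
```

```text
23.6 [ 0.51729606 -0.29221785  0.1093118 ] [0.14733642 0.38436163 0.21730215] 0.0851310770491255
0.08 9756 [0.4769 0.5398] [-0.3351 -0.2516]
0.085 285 [0.4951 0.5123] [-0.3112 -0.2778]
0.09 1307 [0.4956 0.523 ] [-0.3105 -0.2786]
0.095 351 [0.5006 0.5174] [-0.3069 -0.2809]
0.1 280 [0.504  0.5133] [-0.3084 -0.2796]
0.105 311 [0.5038 0.5137] [-0.3106 -0.2778]
0.11 322 [0.5038 0.5137] [-0.3122 -0.2764]
0.115 362 [0.5037 0.5138] [-0.3147 -0.274 ]
0.12 288 [0.5036 0.5137] [-0.3129 -0.2755]
0.125 494 [0.4983 0.5137] [-0.3264 -0.2622]
0.13 547 [0.4985 0.5179] [-0.3244 -0.2655]
0.135 494 [0.4984 0.5163] [-0.3208 -0.2682]
0.14 544 [0.4983 0.5164] [-0.3219 -0.267 ]
0.145 925 [0.4983 0.5209] [-0.3369 -0.2507]
0.15 1129 [0.4981 0.5217] [-0.337  -0.2505]
0.155 1236 [0.4977 0.5216] [-0.3371 -0.2505]
0.16 1381 [0.4971 0.5218] [-0.3371 -0.2506]
0.165 1551 [0.4965 0.5205] [-0.337  -0.2506]
0.17 1700 [0.4961 0.52  ] [-0.337  -0.2506]
0.175 3131 [0.4966 0.5191] [-0.3369 -0.2509]
```

The pliers are seated (block top at 92 mm, upright) and released. I'll retreat straight up and go back over the wheel for a last check.

{"op": "jog_arm", "data": {"plan": [{"tx": 0, "ty": 0, "tz": 0.1, "wx": 0, "wy": 0, "wz": 0}, {"tx": 0, "ty": 0, "tz": 0.25, "wx": 0, "wy": 0, "wz": 0}, {"tx": 0, "ty": 0, "tz": 0.45, "wx": 0, "wy": 0, "wz": 0}, {"tx": 0, "ty": 0, "tz": 0.65, "wx": 0, "wy": 0, "wz": 0}, {"tx": 0, "ty": 0, "tz": 0.85, "wx": 0, "wy": 0, "wz": 0}, {"tx": 0, "ty": 0, "tz": 1.0, "wx": 0, "wy": 0, "wz": 0}, {"tx": 0, "ty": 0, "tz": 1.0, "wx": 0, "wy": 0, "wz": 0}, {"tx": 0, "ty": 0, "tz": 1.0, "wx": 0, "wy": 0, "wz": 0}]}}

```text
time: 24.32
eef_pos: [0.5179, -0.2927, 0.2611]
ee_rot: [0.684, 0.726, 0.044, 0.047]
contact_force: [1.0, 0.5, -1.0]
finger_gap: 0.0854
```

{"op": "jog_arm", "data": {"plan": [{"tx": 0.1, "ty": 0.2, "tz": 0.1, "wx": 0, "wy": 0.03, "wz": 0}, {"tx": 0.2, "ty": 0.4, "tz": 0.1, "wx": 0, "wy": 0.06, "wz": 0}, {"tx": 0.3, "ty": 0.6, "tz": 0.1, "wx": 0, "wy": 0.08, "wz": 0}, {"tx": 0.3, "ty": 0.8, "tz": 0.1, "wx": 0, "wy": 0.08, "wz": 0}, {"tx": 0.3, "ty": 1.0, "tz": 0.1, "wx": 0, "wy": 0.08, "wz": 0}, {"tx": 0.3, "ty": 1.0, "tz": 0.1, "wx": 0, "wy": 0.08, "wz": 0}, {"tx": 0.3, "ty": 1.0, "tz": 0.1, "wx": 0, "wy": 0.08, "wz": 0}]}}

```text
time: 24.9
eef_pos: [0.5616, -0.1402, 0.2719]
ee_rot: [0.685, 0.729, 0.0, -0.002]
contact_force: [-0.5, 0.1, 0.6]
finger_gap: 0.0855
```

```bash
python3 -c "
from h import *
d=look('40',.0995);wash(d)
P=cloud(d).reshape(-1,3);C=d['img'].reshape(-1,3).astype(int)
q=P[(abs(P[:,2]-.078)<.003)&(np.hypot(P[:,0]-.51,P[:,1]+.293)<.08)];print('stand',len(q),cv2.minAreaRect(q[:,:2].astype(np.float32)))
r=P[(C[:,0]>120)&(C[:,1]<70)&(P[:,2]>.1)&(np.hypot(P[:,0]-.51,P[:,1]+.293)<.08)];print('red',len(r),r.min(0),r.max(0))
a=snap('scene');save(a,'pics/scene40.png')
c=proj(d,[.536,-.015,.1]).astype(int);print(c)
f=lambda im,x,y,w:cv2.resize(im[max(y-w,0):y+w,max(x-w,0):x+w],(400,400),interpolation=2)
im=np.hstack([f(d['img'],c[0],c[1],50),f(a['img'],290,225,90)]);cv2.imwrite('pics/c9.png',im[...,::-1])
"
```

```text
t 24.9 eef [ 0.5616 -0.1402  0.2719] F [-0.5  0.1  0.6] gap 0.0855
ring 235 [ 0.5357 -0.0141] res 0.00089 depth z [0.1014 0.102  0.1029] back [0.5095 0.5109 0.5124] 53
nose 1672 [ 0.5355 -0.0166] 0.00079
eye -1 122 z med 0.1026 x [0.5464 0.5688] y [-0.0395 -0.0288]
eye 1 50 z med 0.1019 x [0.5611 0.5697] y [-0.0042  0.0015]
washer travel mm 1.37
stand 6889 ((0.5093492865562439, -0.2932283580303192), (0.06611251085996628, 0.09684409946203232), 3.5026042461395264)
red 2469 [ 0.49868199 -0.32780627  0.12443291] [ 0.52081627 -0.25899195  0.17919215]
[473 188]
```

View pics/c9.png

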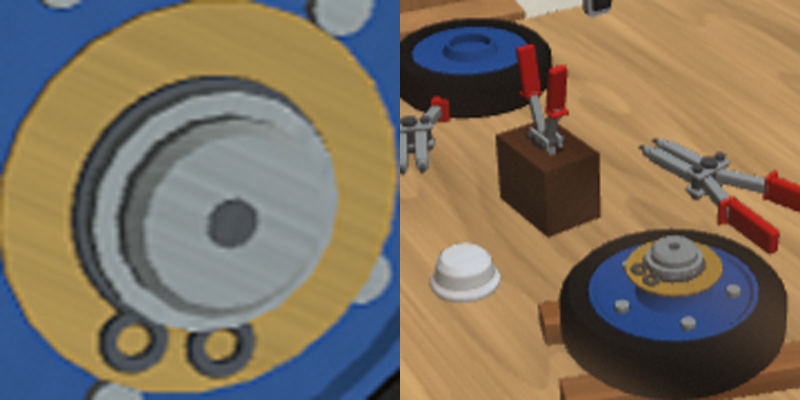

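The last view shows the ring closed below the land, with its eyes side by side at (133,340) and (222,345). The pliers stand upright in the stand at (545,140), and the hub cap is where it was. The robot touches nothing, so I'm handing in.

```bash
python3 -c "
from bench import *
print(hand_in())"
```

```text
the job is handed in; nothing more can be done
None
```

The ring is closed in the groove, the pliers are back upright in their stand, and I handed the job in at about 25 s of the 67 s. No verdict was reported.

**What I did:** I took the small pliers, put both pins into the eyes, spread the ring to the pliers' stop, shifted it back and lowered it over the land. I pressed the washer to its stop, with at most about 24 N shown at the wrist. I then let the ring close while working it forward and returned the pliers to the slot.

**Last checks:**
- **Ring height:** its top is at about 101.5–102 mm and level, with the washer pushing it up from about 1.4 mm travel.
- **Ring centring:** the centre is within about 1 mm of the axle in most fits. The last, partly hidden fit disagreed by 2.5 mm in y, which I put down to the oblique view.
- **Ring closure:** the eyes look closed in the picture; I did not measure the arm angles.
- **Pliers:** they stand upright with the joint block down on the stand, centred to about 2 mm, and nothing touches the robot.
- **Other parts:** the stand and the hub cap look unmoved. I did not check the tape roll and the tin again at the end, but the arm never went near them.

**What differed or went wrong:**
- The open fingertips measured about 35 mm behind the TCP, not where the text put them.
- Moving the ring forward failed several times, because the pliers pivoted in the pads and the pins stuck to the washer. It worked once I leaned the pliers back and let the pins slide.

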